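# Pack the sample tubes for transport and latch the case

## Robot

A 6-joint arm with a two-finger parallel gripper is mounted at the origin on a cart in front of the work surface, level with it; the furniture and walls round the work are solid. World frame = base frame: x ahead of the robot, y to its left, z up, the work surface at z = 0. Lengths are in m, angles in rad, forces in N, time in s.
With the tool pointing down it reaches from about 0.225 to 0.875 m from the base axis. Payload 3.4 kg.
Tool frame: the origin (TCP) lies at the very end of the fingers, on their centre line; the grasp point (between the pads) lies 19 mm behind it (manip.pinch_z is the distance from the TCP to the grasp point, in m); z points along the fingers, y is the line along which they close (so a half turn about z gives the same grasp; the last joint's range is limited). The gripper opens to 85 mm and grips with 20 to 120 N. Pads are 22 mm wide; open, the fingers measure 114 mm over their backs; the gripper's body (76 mm by 85 mm) begins 54 mm behind the grasp point. The pads swing forward as they close: fully open they stand 13 mm farther back than shut.
Start: joints at [-1.266, 0.276, 1.505, -0, 1.361, -0.121], TCP at [0.238, -0.524, 0.231] pointing down, gripper open.
Joint ranges: [-2.89, 2.89], [-0.75, 2.08], [0.22, 2.7], [-1.18, 4.32], [0.11, 2.71], [-2.7, 2.7]. Speed limits (rad/s): [2.57, 2.57, 3.14, 3.14, 3.14, 3.14].

## Interface

Orientations are given as a unit quaternion [w, x, y, z].
In Python, from rig import manip gives the robot as it stands. The module is installed in compiled form; this text tells all that it offers.
- The arm moves only by the shell command python3 -m jog 'ROWS' [FORCE]. ROWS is JSON, a list of rows, each an object of numbers: "dx", "dy", "dz": the shift along the tool's x, y, z each as a share of 25 cm, from -1 to 1; "ax", "ay", "az": the turn, a rotation vector about the tool's x, y, z each as a share of 90 degrees, from -1 to 1; "grip": the opening, from -1 (shut) to 1 (fully open), so that 0 is half open. A call has 1 to 5 rows; each row is the pose to reach, as a shift and turn from the pose commanded when the call began, along the tool's axes at that moment; what a row does not reach only later rows make up. A row lasts 1/12 s, in which the tool goes at most 41.7 mm and 7.16 degrees, less where a joint would pass 70% of its speed; a pose out of reach is approached as far as the arm can. A call with a number of a shift or a turn outside -1 to 1 is refused whole. A call with a gripper value outside its range is refused whole. The fingers move at their own pace and stop on an object; FORCE is the grip in N (left out, the last holds). Time passes only in rows, so rows that repeat a pose let the fingers close. It gives the time, the measured TCP pose, the force, the opening and the grip force at its end, in the units of the state.
- manip.get_state(): the state, without advancing time (a new reading comes with each control period).
- manip.get_image(name): name is "scene" or "top" or "wrist"; returns a dict with "img" (384x512x3 uint8, red, green, blue), "mtx" (3x3 intrinsics, pixels), "k1" (the pictures are not rectified: a ray, as slopes to the right and down, at radius r is drawn at 1 + k1 r^2 times it, then the intrinsics apply), "world_to_cam" (4x4, takes a point from world to camera coordinates); the wrist camera has in their place "T_tool_cam" (4x4, takes a point from camera to tool coordinates, whose origin is the TCP and whose axes are the flange's). Camera axes: x right, y down, z forward; pixel columns grow to the right and rows downward; lengths in m; the calibration is good to about 2 mm. A picture is of the moment at which its call begins: read the wrist's pose just before it. There is no depth.
- manip.sign_off(): hands the job in; it is judged then, once.
The state is a dict: "clock": time; "qpos": joint angles; "qd": joint speeds; "effort": joint torques, N m; "position": TCP position; "ee_rot": TCP orientation; "contact_force": force on the tool from outside, world axes, zero at the start; "moment": the same for the moment, N m; "width": finger opening in m; "gripper_force": force on a finger pad.
Only numpy, scipy, OpenCV 4.12 (cv2) and the standard library are available. Lean on these libraries where they do the work, as an engineer would, in place of code of your own. Each camera call takes 0.05 s, during which the arm holds its last target. There are 200 camera calls.

## Task

Pack the samples for transport: bring every tube out of the clip rack sideways through the mouth of its clips (never pull it straight up, that bends the jaws) and lay each tube and the temperature logger in a place of its own in the case's foam. Then close the lid, hook the latch's wire loop behind the keeper on the lid, and only then press the lever over and down until it has snapped past centre and lies flat. Leave the bottle, the tray and the marker where they are.

Things in the scene. Friction and masses are not known exactly. Their poses are not given: they have to be found in the camera images.
- rack: grey clip rack, fixed, base plate 90 x 256 x 12 mm; origin under its centre at bench height, z up. Four stations at y = -102, -34, +34, +102 mm of its frame, each with two clips at x = -24 and +24 mm (8 mm wide each; the 40 mm between them is free for fingers down to the plate at z = 12 mm). Highest point z = 60 mm.
- clip_mouth (a point): at the mouth of station 1, on the axis of a tube (z = 45 mm), 10 mm to -y of it; axes as rack. Each clip has a floor at z = 36 mm, a wall on the +y side and a sprung steel jaw over the top with its lip down over the mouth, which faces the rack's -y. Moved level 25 mm towards -y (5 to 8 N) a tube comes out and can then be lifted; straight up it does not.
- case: blue case, fixed; origin under the centre of its tray at bench height, x towards its hinge, z up. Tray 120 (x) x 256 (y) mm, walls 4 mm, rim z = 50 mm, floor z = 18 mm. Black foam bars at x = -24 and +24 mm (8 mm thick) have notches at y = -88, -44, 0, 44, 88 mm: five equal places, 26 mm wide, notch floor z = 36 mm, ridges up to z = 44 mm.
- place_mid (a point): centre of a tube or the logger lying in the middle place (y = 0) of the case, along the case's x across both foam bars: x = 0, z = 45 mm of case; the other places lie 44 and 88 mm to either side in y. Axes as case. Any item fits any place.
- case_lid (a joint): lid hinge, rad: 0 = shut, 1.57 = upright, up to 1.9. Hinge line along the case's y at x = 60, z = 50 mm of case. Lid 120 mm deep from the hinge, 256 mm wide, 14 mm thick (the thickness lies behind the hinge, +x, when it stands open). Stiff hinge: it stays where it is left; 2 to 3 N at its edge moves it (push beside the keeper).
- lid_front (a point): middle of the lid's front upper edge (outer face), 120 mm from the hinge line; axes as case when the lid is shut.
- keeper (a point): where the bar's centre lies when hooked: under the lip of the keeper, a steel hook 20 mm wide on the lid's front edge, open to +x (hinge side), lip 4 mm above this point. With the lid shut: x = -53, z = 72.5 mm of case, keeper's top z = 79 mm; a steel pad for the bar reaches 36 mm to +x behind it. Axes as case with the lid shut.
- loop_bar (a point): middle of the brass bar (6 mm thick, 37 mm long, along the case's y) at the free end of the wire loop, 79 mm from the loop's pin on the lever; stretches up to 6 mm (4 N/mm). At the start it stands up, leaning to -x; pushed to +x beyond 30 degrees from upright it drops by itself, 7 to 15 mm behind the keeper if the lever reads under 0.5.
- latch_loop (a joint): angle of the wire loop relative to the lever, rad, growing towards -x. The loop's angle above the case's +x is this plus latch_lever. The loop straddles the handle (side wires 37 mm apart).
- latch_lever (a joint): latch lever, rad: 0 = open (handle 60 degrees above the case's +x), grows as it swings up, over and down to -x; 2.09 = closed, handle level, pointing to -x. Stays where left (1 to 3 N at its end moves it); with the loop hooked, dead centre is at 1.85. The loop's pin is 16 mm from the pivot, 39 degrees ahead of the handle in the closing sense.
- lever_pivot (a point): pivot of the lever, on the ledge (30 mm high) in front of the case: x = -113, y = 0, z = 44 mm of case; axis along y. Axes as case.
- lever_tip (a point): end of the lever handle, 72 mm from its pivot; handle 22 mm wide (along the case's y), 4 mm thick, red faces.
- logger_c (a point): temperature logger stick, black box 98 x 20 x 18 mm with a green display on top and a grey end, 40 g, loose on the bench in front of the rack at the start; the point is its centre, x along its length, z up.
- tube1_c (a point): sample tube lying on its side: white round body 18 mm thick, yellow band, red six-sided cap 20 mm across flats; 98 mm long, 30 g. Point: its centre, on its axis; x runs along it to the cap (cap x = 34 to 50 mm, body -48 to 34). Up to 4 tubes; absent ones give None. At the start it lies in the rack, its x along the rack's x. tube1: the station at y = -102 mm.
- tube2_c (a point): another tube like tube1 (same sizes and axes); started, if present, in station 2 of the rack (y = -34 mm).
- tube3_c (a point): another tube like tube1 (same sizes and axes); started, if present, in station 3 of the rack (y = 34 mm).
- tube4_c (a point): another tube like tube1 (same sizes and axes); started, if present, in station 4 of the rack (y = 102 mm).
- jaw1 (a joint): sprung upper jaw of station 1 (y = -102 mm) (its two clips move together), rad: 0 = shut, grows as lifted. A tube leaving sideways lifts it to about 0.2; above 0.35 it is bent.
- jaw2 (a joint): sprung upper jaw of station 2 (y = -34 mm) (its two clips move together), rad: 0 = shut, grows as lifted. A tube leaving sideways lifts it to about 0.2; above 0.35 it is bent.
- jaw3 (a joint): sprung upper jaw of station 3 (y = 34 mm) (its two clips move together), rad: 0 = shut, grows as lifted. A tube leaving sideways lifts it to about 0.2; above 0.35 it is bent.
- jaw4 (a joint): sprung upper jaw of station 4 (y = 102 mm) (its two clips move together), rad: 0 = shut, grows as lifted. A tube leaving sideways lifts it to about 0.2; above 0.35 it is bent.
- media_bottle: bystander: capped bottle, 62 mm wide, 111 mm high, origin under its centre.
- weigh_tray: bystander: shallow grey tray 140 x 116 x 29 mm, origin under its centre.
- marker: bystander: felt marker 136 mm long, 14 mm thick, origin under its centre.
Not all that is in view belongs to the job. What is shaped like the part that bears tube1_c but blue is not meant.

How it is judged:
By the outcome, as a careful person would: the job done as asked, in the order asked, and still so for the second after the job is handed in, with the robot touching nothing.
Of tube1, tube2, tube3, tube4 only 2 to 4 are there at a start; the rules pass over those that are not, and their reading is None.
At some moment in a run one of logger may be knocked a few centimetres aside while the robot is not near it.
Once in a run the grip may slacken for a moment while it holds something.
It also fails if it takes over 210 s, if anything falls off the work surface, if the arm or the gripper's body presses on something with over 40 N, if the wrist force passes 120 N, or if a joint passes its speed limit or range.

## Working session

There is one attempt and no reset: what is moved stays moved. The work goes in short steps, Python scripts to look and compute and a shell command to move; the robot and the scene stay as the last step left them, time stands still between calls to the robot, and variables do not carry over. Pictures are saved under pics/ and viewed, at most 14 in all, crops included, and the job is handed in when it is done.

```bash
mkdir -p pics; python3 - <<'E'
from rig import manip
import cv2,json,pickle
s=manip.get_state(); print({k:s[k] for k in('clock','position','ee_rot','width')})
for n in('scene','top'):
    d=manip.get_image(n); pickle.dump(d,open(f'pics/{n}0.pkl','wb'))
    cv2.imwrite(f'pics/{n}0.png',cv2.resize(d['img'][:,:,::-1],(800,600),interpolation=cv2.INTER_CUBIC))
    print(n,d['mtx'],d['k1'],d['world_to_cam'])
E
```

```text
{'clock': 0.0, 'position': array([ 0.23736219, -0.52314602,  0.23042373]), 'ee_rot': array([-9.30468261e-04,  9.77422950e-01,  2.11290102e-01, -6.14796538e-05]), 'width': 0.08540845759264509}
scene [[396.46131458   0.         256.5522334 ]
 [  0.         396.46131458 186.04015923]
 [  0.           0.           1.        ]] -0.08187305481643682 [[ 0.89235332 -0.45094703 -0.01877048 -0.53514259]
 [-0.33557976 -0.63510035 -0.69572536  0.27512343]
 [ 0.30181414  0.62713183 -0.7180626   1.35175959]
 [ 0.          0.          0.          1.        ]]
top [[352.58118029   0.         256.59621049]
 [  0.         352.58118029 187.12252161]
 [  0.           0.           1.        ]] 0.026645418042922264 [[-2.73554458e-03 -9.99905016e-01  1.35083378e-02 -2.56194082e-02]
 [-9.86317789e-01  4.71251138e-04 -1.64854472e-01  5.99405344e-01]
 [ 1.64832448e-01 -1.37744807e-02 -9.86225394e-01  1.02562791e+00]
 [ 0.00000000e+00  0.00000000e+00  0.00000000e+00  1.00000000e+00]]
```

View pics/scene0.png

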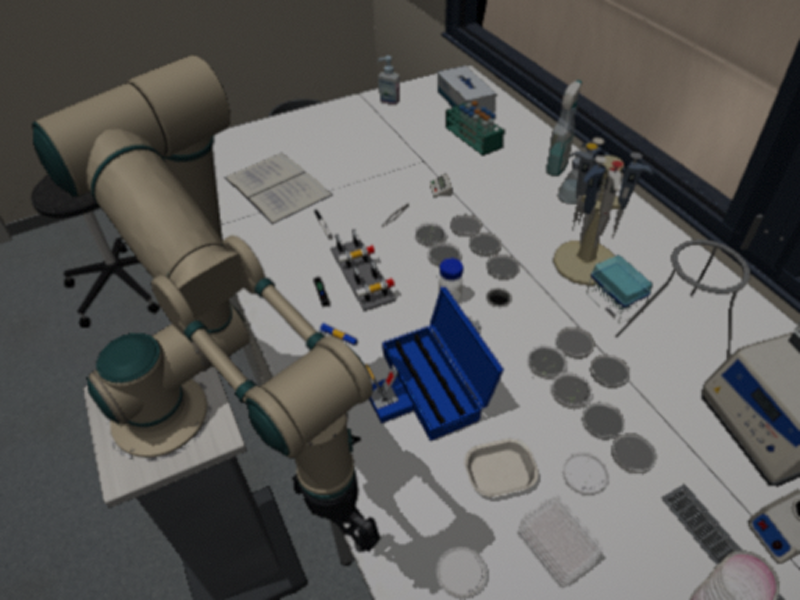

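View pics/top0.png

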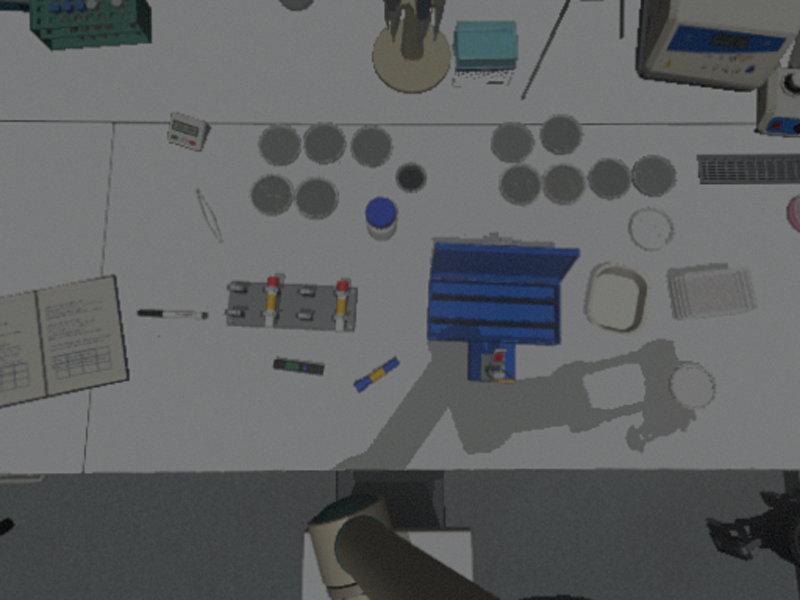

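The scene shows a rack with two tubes, at top-view (272,300) and (342,303), caps away from the robot. The black logger is at (298,366), the case at (494,293) with its lid up, the lever and loop at (495,362), the bottle at (381,213), the tray at (615,298) and the marker at (172,314). A blue tube at (377,375) is the decoy. I'll locate these roughly and then refine with the wrist camera.

```bash
cat > h.py <<'E'
from rig import manip
import cv2,numpy as np,pickle
from scipy.spatial.transform import Rotation as R
def q2R(q): return R.from_quat([q[1],q[2],q[3],q[0]]).as_matrix()
def snap(n,f=None):
    s=manip.get_state(); d=manip.get_image(n)
    if n=='wrist':
        T=np.eye(4);T[:3,:3]=q2R(s['ee_rot']);T[:3,3]=s['position']
        d['world_to_cam']=np.linalg.inv(T@d['T_tool_cam'])
    if f: pickle.dump(d,open(f'pics/{f}.pkl','wb'))
    return d
def load(f): return pickle.load(open(f'pics/{f}.pkl','rb'))
def ray(d,uv,z):
    uv=np.array(uv,float).reshape(-1,1,2)
    p=cv2.undistortPoints(uv,d['mtx'],np.array([d['k1'],0,0,0.]))[:,0]
    W=np.linalg.inv(d['world_to_cam']); c=W[:3,3]
    r=np.c_[p,np.ones(len(p))]@W[:3,:3].T
    return c+r*((np.broadcast_to(z,len(p))-c[2])/r[:,2])[:,None]
def proj(d,P):
    M=d['world_to_cam']
    return cv2.projectPoints(np.array(P,float).reshape(-1,1,3),cv2.Rodrigues(M[:3,:3])[0],M[:3,3],d['mtx'],np.array([d['k1'],0,0,0.]))[0][:,0]
def png(d,f,crop=None,k=1,pts=None):
    im=d['img'][:,:,::-1].copy(); 
    a=(0,0,512,384) if crop is None else crop
    im=cv2.resize(im[a[1]:a[3],a[0]:a[2]],None,fx=k,fy=k,interpolation=cv2.INTER_CUBIC)
    if pts is not None:
        for u,v in pts: cv2.circle(im,(int((u-a[0]+.5)*k),int((v-a[1]+.5)*k)),3,(255,0,255),1)
    im=cv2.convertScaleAbs(im,alpha=1.5)
    cv2.imwrite(f'pics/{f}.png',im)
E
python3 - <<'E'
from h import *
d=load('top0'); k=1.5625
P=dict(rackcorners=([(229,281),(358,290),(354,330),(227,325)],.012),tubes=([(272,300),(342,303)],.054),logger=([(298,366)],.018),blue=([(377,375)],.018),caserimfront=([(428,341),(560,345)],.05),ledge=([(470,381),(515,381)],.03),lidtop=([(435,243),(579,250)],.17))
for n,(p,z) in P.items(): print(n,ray(d,np.array(p)/k,z).round(3).tolist())
s=manip.get_state();print(manip.pinch_z, snap('wrist')['T_tool_cam'].round(3))
png(d,'crop0',(130,140,390,260),3)
E
```

```text
rackcorners [[0.629, 0.319, 0.012], [0.611, 0.06, 0.012], [0.53, 0.067, 0.012], [0.54, 0.319, 0.012]]
tubes [[0.584, 0.223, 0.054], [0.578, 0.088, 0.054]]
logger [[0.459, 0.175, 0.018]]
blue [[0.441, 0.02, 0.018]]
caserimfront [[0.504, -0.078, 0.05], [0.497, -0.332, 0.05]]
ledge [[0.428, -0.16, 0.03], [0.428, -0.248, 0.03]]
lidtop [[0.667, -0.085, 0.17], [0.655, -0.338, 0.17]]
0.0187 [[ 0.001 -0.949 -0.315  0.084]
 [ 1.     0.001  0.002  0.001]
 [-0.002 -0.315  0.949 -0.143]
 [ 0.     0.     0.     1.   ]]
```

View pics/crop0.png

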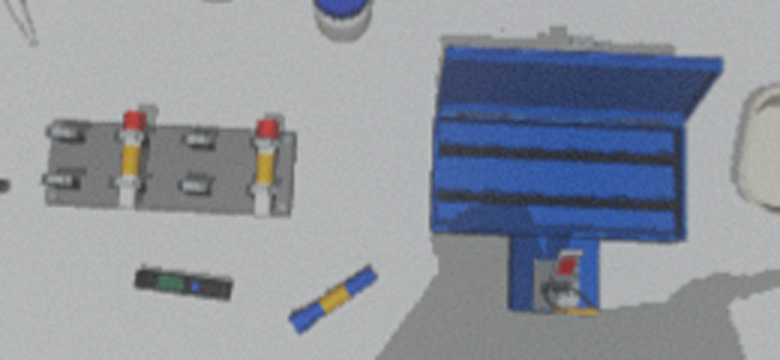

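```bash
cat >> h.py <<'E'
def go(t=None,yaw=None,quiet=False):
    "print the state and the shares needed to reach TCP t, tool down with yaw of tool x"
    s=manip.get_state(); M=q2R(s['ee_rot']); p=s['position']
    print('t',round(s['clock'],2),'tcp',p.round(4),'yaw',round(np.arctan2(M[1,0],M[0,0]),4),'zaxis',M[:,2].round(3),'w',round(s['width'],4),'gf',np.round(s['gripper_force'],1),'F',np.round(s['contact_force'],1))
    if t is not None:
        o=dict(zip(('dx','dy','dz'),(M.T@(np.array(t)-p)/.25).round(3)))
        if yaw is not None:
            G=np.array([[np.cos(yaw),np.sin(yaw),0],[np.sin(yaw),-np.cos(yaw),0],[0,0,-1]])
            o.update(zip(('ax','ay','az'),(R.from_matrix(M.T@G).as_rotvec()/(np.pi/2)).round(3)))
        print(o)
E
python3 -m jog '[{"dx":0.71,"dy":-0.39,"dz":-0.18,"az":0.3},{"dx":0.71,"dy":-0.39,"dz":-0.18,"az":0.3},{"dx":0.71,"dy":-0.39,"dz":-0.18,"az":0.3},{"dx":0.71,"dy":-0.39,"dz":-0.18,"az":0.3},{"dx":0.71,"dy":-0.39,"dz":-0.18,"az":0.3}]'
python3 -m jog '[{"dx":0.49,"dy":-0.65,"dz":-0.18},{"dx":0.49,"dy":-0.65,"dz":-0.18},{"dx":0.49,"dy":-0.65,"dz":-0.18},{"dx":0.49,"dy":-0.65,"dz":-0.18},{"dx":0.49,"dy":-0.65,"dz":-0.18}]'
python3 - <<'E'
from h import *
go([.48,-.2,.32],-.035)
d=snap('wrist','w1'); print(d['mtx'],d['k1']); png(d,'w1',k=1.5)
E
```

```text
t 0.15 tcp [ 0.2374 -0.5233  0.2306] yaw 0.4257 zaxis [-0.     0.001 -1.   ] w 0.0856 gf 0.0 F [ 0.2 -0.  -0.3]
{'dx': np.float64(1.418), 'dy': np.float64(-0.777), 'dz': np.float64(-0.356), 'ax': np.float64(-0.001), 'ay': np.float64(0.0), 'az': np.float64(0.293)}
[[291.94080854   0.         257.58888196]
 [  0.         291.94080854 193.15806756]
 [  0.           0.           1.        ]] 0.022870811130737294schema error: expected keys dx, dy, dz, ax, ay, az, grip
schema error: expected keys dx, dy, dz, ax, ay, az, grip
```

View pics/w1.png

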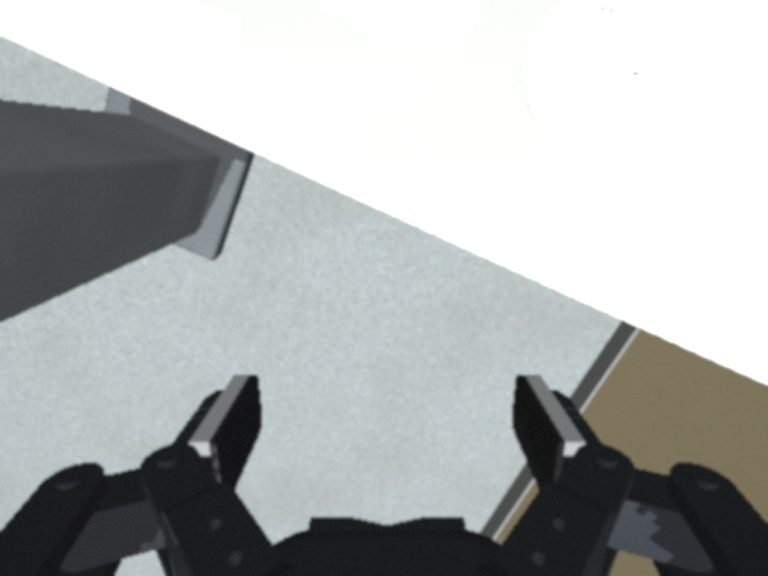

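The rows were refused because every key is required. The picture is only the floor and the bench edge. I'll send the full rows.

```bash
python3 -m jog '[{"dx":0.71,"dy":-0.39,"dz":-0.18,"ax":0,"ay":0,"az":0.3,"grip":1},{"dx":0.71,"dy":-0.39,"dz":-0.18,"ax":0,"ay":0,"az":0.3,"grip":1},{"dx":0.71,"dy":-0.39,"dz":-0.18,"ax":0,"ay":0,"az":0.3,"grip":1},{"dx":0.71,"dy":-0.39,"dz":-0.18,"ax":0,"ay":0,"az":0.3,"grip":1},{"dx":0.71,"dy":-0.39,"dz":-0.18,"ax":0,"ay":0,"az":0.3,"grip":1}]'
python3 -m jog '[{"dx":0.49,"dy":-0.65,"dz":-0.18,"ax":0,"ay":0,"az":0,"grip":1},{"dx":0.49,"dy":-0.65,"dz":-0.18,"ax":0,"ay":0,"az":0,"grip":1},{"dx":0.49,"dy":-0.65,"dz":-0.18,"ax":0,"ay":0,"az":0,"grip":1},{"dx":0.49,"dy":-0.65,"dz":-0.18,"ax":0,"ay":0,"az":0,"grip":1},{"dx":0.49,"dy":-0.65,"dz":-0.18,"ax":0,"ay":0,"az":0,"grip":1}]'
python3 - <<'E'
from h import *
go([.50,.17,.34],-.035)
d=snap('wrist','w2'); png(d,'w2',k=1.5)
E
```

```text
clock: 0.62
position: [0.3577, -0.3624, 0.2759]
ee_rot: [-0.0, 1.0, -0.025, -0.0]
contact_force: [0.4, -0.1, -0.6]
width: 0.0851
gripper_force: 0.0
clock: 1.03
position: [0.4876, -0.2054, 0.3211]
ee_rot: [0.0, 1.0, -0.023, 0.0]
contact_force: [0.0, 0.4, 0.5]
width: 0.0852
gripper_force: 0.0
t 1.03 tcp [ 0.4876 -0.2054  0.3211] yaw -0.0454 zaxis [ 0. -0. -1.] w 0.0852 gf 0.0 F [0.  0.4 0.5]
{'dx': np.float64(-0.018), 'dy': np.float64(-1.502), 'dz': np.float64(-0.076), 'ax': np.float64(0.0), 'ay': np.float64(-0.0), 'az': np.float64(-0.007)}
```

View pics/w2.png

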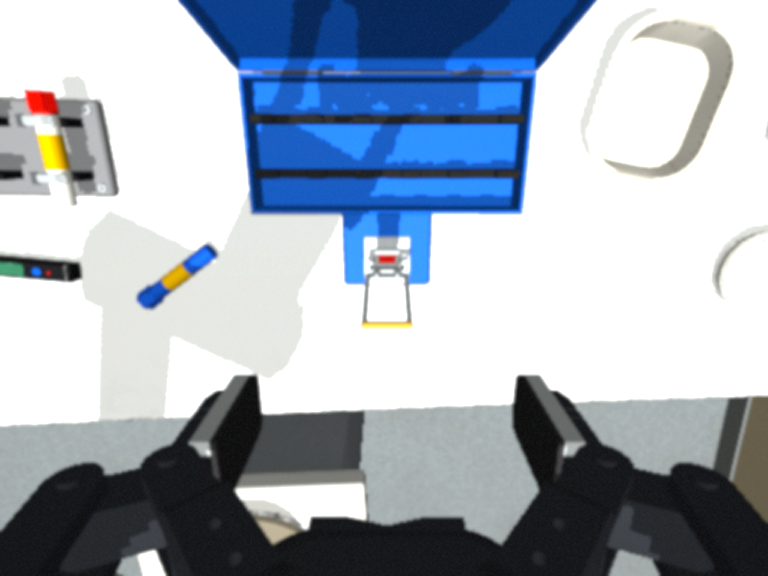

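This shows the case well: rim corners at about (251,213), (522,212), (239,72) and (537,70), and the loop bar at (387,324), with the red handle at (387,258). Next I'll look at the rack.

```bash
python3 -m jog '[{"dx":0,"dy":-0.8,"dz":-0.04,"ax":0,"ay":0,"az":0,"grip":1},{"dx":0,"dy":-0.8,"dz":-0.04,"ax":0,"ay":0,"az":0,"grip":1},{"dx":0,"dy":-0.8,"dz":-0.04,"ax":0,"ay":0,"az":0,"grip":1},{"dx":0,"dy":-0.8,"dz":-0.04,"ax":0,"ay":0,"az":0,"grip":1},{"dx":0,"dy":-0.8,"dz":-0.04,"ax":0,"ay":0,"az":0,"grip":1}]' >/dev/null
python3 -m jog '[{"dx":0,"dy":-0.7,"dz":-0.03,"ax":0,"ay":0,"az":0,"grip":1},{"dx":0,"dy":-0.7,"dz":-0.03,"ax":0,"ay":0,"az":0,"grip":1},{"dx":0,"dy":-0.7,"dz":-0.03,"ax":0,"ay":0,"az":0,"grip":1},{"dx":0,"dy":-0.7,"dz":-0.03,"ax":0,"ay":0,"az":0,"grip":1},{"dx":0,"dy":-0.7,"dz":-0.03,"ax":0,"ay":0,"az":0,"grip":1}]' >/dev/null
python3 - <<'E'
from h import *
go()
d=snap('wrist','w3'); png(d,'w3',k=1.5)
d=load('w2')
P=ray(d,np.array([(251,213),(522,212),(239,72),(537,70)])/1.5,.05).round(4);print('rim',P.tolist())
print(np.linalg.norm(P[0]-P[1]),np.linalg.norm(P[0]-P[2]),np.linalg.norm(P[2]-P[3]))
print('ledge',ray(d,np.array([(345,283),(429,283)])/1.5,.03).round(4).tolist())
E
```

```text
t 1.92 tcp [0.5035 0.1731 0.338 ] yaw -0.0396 zaxis [ 0.     0.004 -1.   ] w 0.0856 gf 0.0 F [ 0.5 -0.5 -0.9]
rim [[0.5156, -0.0794, 0.05], [0.5052, -0.3337, 0.05], [0.6343, -0.0866, 0.05], [0.6247, -0.3395, 0.05]]
0.2545125733632819 0.11891816513888871 0.2530821408159809
ledge [[0.4367, -0.1601, 0.03], [0.4328, -0.2474, 0.03]]
```

View pics/w3.png

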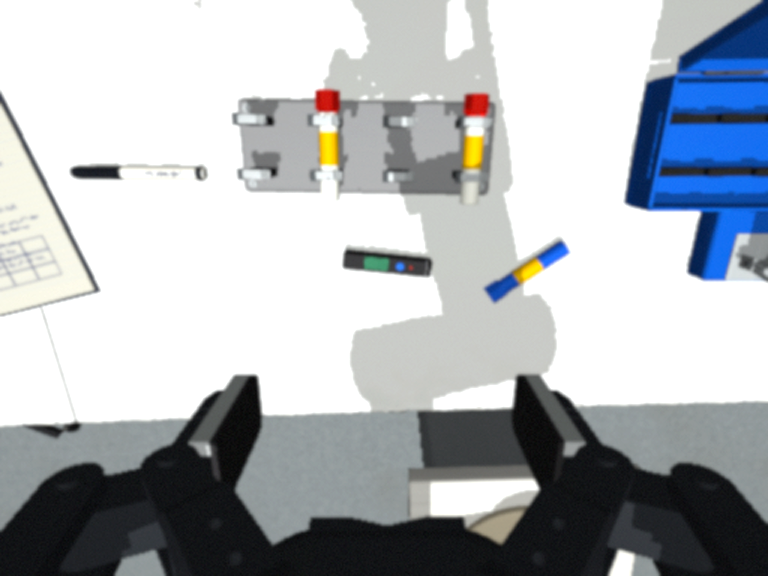

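```bash
python3 - <<'E'
from h import *
d=load('w3');k=1.5
def pr(n,p,z): 
    P=ray(d,np.array(p)/k,z); print(n,P.round(4).tolist()); return P
r=pr('plate',[(244,99),(494,103),(490,193),(245,190)],.012); print('c',r.mean(0))
for i,p in((1,[(477,94),(470,203)]),(3,[(327,90),(331,198)])):
    P=pr(i,p,.045); print('len',np.linalg.norm(P[0]-P[1]),'yaw',np.arctan2(*(P[0]-P[1])[[1,0]]),'ctr',P.mean(0))
L=pr('logger',[(346,248),(432,256),(430,275),(344,268)],.018); print('ctr',L.mean(0),np.linalg.norm(L[0]-L[1]),np.linalg.norm(L[0]-L[3]),'yaw',np.arctan2(*(L[1]+L[2]-L[0]-L[3])[[1,0]]))
c=np.array(r.mean(0)); c[2]=0
for y in(-.0425,-.035):
  pp=[[sx*.045,sy*.128,.012] for sx in(-1,1) for sy in(-1,1)]
  print((proj(d,np.array(pp)@R.from_euler('z',y).as_matrix().T+c)*k).round(1).tolist())
E
```

```text
plate [[0.634, 0.3093, 0.012], [0.6211, 0.0641, 0.012], [0.5345, 0.0646, 0.012], [0.5472, 0.321, 0.012]]
c [0.58420319 0.18975179 0.012     ]
1 [[0.6269, 0.0872, 0.045], [0.5293, 0.0912, 0.045]]
len 0.09766122570417236 yaw -0.04062399441584639 ctr [0.57810613 0.08920813 0.045     ]
3 [[0.6356, 0.2233, 0.045], [0.5394, 0.2273, 0.045]]
len 0.09628422812809274 yaw -0.04250088198058358 ctr [0.58747396 0.22530353 0.045     ]
logger [[0.4828, 0.2189, 0.018], [0.4704, 0.1262, 0.018], [0.449, 0.1285, 0.018], [0.4605, 0.2226, 0.018]]
ctr [0.46569127 0.1740713  0.018     ] 0.09356405852926968 0.022573229068889797 yaw -1.6979925665682232
[[490.8, 193.6], [246.7, 192.4], [498.3, 99.9], [237.4, 98.6]]
[[491.2, 192.7], [247.1, 193.3], [498.1, 98.8], [237.2, 99.7]]
```

The rack shows tubes in stations 1 and 3 only: tube1 at (474,148) and tube3 at (329,144), each white with a yellow band and red cap. The logger is at (388,262). The blue item at (527,270) is the decoy. Spacing (136.4 mm) and tube length (97.7 mm) agree with the description. Next: over tube1.

```bash
python3 - <<'E'
from h import *
go([.578,.0888,.15],-.05)
E
python3 -m jog '[{"dx":0.313,"dy":0.325,"dz":0.37,"ax":0,"ay":0,"az":0.007,"grip":0.2},{"dx":0.313,"dy":0.325,"dz":0.75,"ax":0,"ay":0,"az":0.007,"grip":0.2},{"dx":0.313,"dy":0.325,"dz":0.75,"ax":0,"ay":0,"az":0.007,"grip":0.2},{"dx":0.313,"dy":0.325,"dz":0.75,"ax":0,"ay":0,"az":0.007,"grip":0.2},{"dx":0.313,"dy":0.325,"dz":0.75,"ax":0,"ay":0,"az":0.007,"grip":0.2}]' 60
python3 - <<'E'
from h import *
go([.578,.0888,.027],-.05)
d=snap('wrist','w4'); png(d,'w4')
E
```

```text
t 1.97 tcp [0.5036 0.1718 0.3378] yaw -0.0397 zaxis [-0.     0.002 -1.   ] w 0.0854 gf 0.0 F [-0.4 -0.1  0.1]
{'dx': np.float64(0.311), 'dy': np.float64(0.322), 'dz': np.float64(0.75), 'ax': np.float64(-0.002), 'ay': np.float64(0.0), 'az': np.float64(0.007)}
clock: 2.38
position: [0.5744, 0.0846, 0.1611]
ee_rot: [0.001, 1.0, -0.029, 0.0]
contact_force: [0.5, -0.7, 0.5]
width: 0.0514
gripper_force: 0.0
t 2.38 tcp [0.5744 0.0846 0.1611] yaw -0.0572 zaxis [ 0.    -0.001 -1.   ] w 0.0514 gf 0.0 F [ 0.5 -0.7  0.5]
{'dx': np.float64(0.013), 'dy': np.float64(-0.018), 'dz': np.float64(0.536), 'ax': np.float64(0.001), 'ay': np.float64(-0.0), 'az': np.float64(-0.005)}
```

View pics/w4.png

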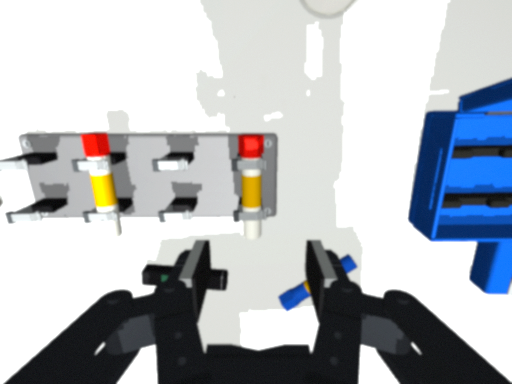

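The wrist view shows tube1 under the fingers at (251,186), cap at the top, mouth side free. I'll refine from this view.

```bash
python3 - <<'E'
from h import *
d=load('w4')
for p in([(251,136),(252,237)],[(95,134),(118,235)]):
    P=ray(d,p,.045);print(P.round(4).tolist(),P.mean(0),np.linalg.norm(P[0]-P[1]))
# yellow band centreline
h=cv2.cvtColor(d['img'],cv2.COLOR_RGB2HSV);m=cv2.inRange(h,(15,120,80),(35,255,255))
n,l,s,c=cv2.connectedComponentsWithStats(m)
for i in range(1,n):
    if s[i,4]>150: print(s[i],c[i],ray(d,[c[i]],.05).round(4))
go()
E
```

```text
[[0.6254, 0.0875, 0.045], [0.5272, 0.0928, 0.045]] [0.57632145 0.09014212 0.045     ] 0.09830590510662623
[[0.6344, 0.2228, 0.045], [0.5371, 0.2231, 0.045]] [0.58574762 0.22293783 0.045     ] 0.09732059821297148
[ 90 173  27  34 683] [103.37188873 190.06734993] [[0.5848 0.2242 0.05  ]]
[242 176  20  32 586] [251.10238908 191.50853242] [[0.5759 0.0905 0.05  ]]
t 2.43 tcp [0.5724 0.0815 0.1531] yaw -0.0588 zaxis [-0.011 -0.004 -1.   ] w 0.0512 gf 0.0 F [-0.5 -1.5 -4.4]
```

```bash
python3 -m jog '[{"dx":0,"dy":0,"dz":0,"ax":0,"ay":0,"az":0,"grip":0.2},{"dx":0,"dy":0,"dz":0,"ax":0,"ay":0,"az":0,"grip":0.2},{"dx":0,"dy":0,"dz":0,"ax":0,"ay":0,"az":0,"grip":0.2}]' >/dev/null
python3 - <<'E'
from h import *
go([.577,.0900,.027],-.05)
E
```

```text
t 2.68 tcp [0.5752 0.0869 0.1647] yaw -0.0569 zaxis [ 0.003  0.    -1.   ] w 0.0514 gf 0.0 F [-0.5 -0.2  0.9]
{'dx': np.float64(0.005), 'dy': np.float64(-0.013), 'dz': np.float64(0.551), 'ax': np.float64(-0.0), 'ay': np.float64(-0.002), 'az': np.float64(-0.004)}
```

```bash
python3 -m jog '[{"dx":0.005,"dy":-0.013,"dz":0.15,"ax":0,"ay":-0.002,"az":-0.004,"grip":0.2},{"dx":0.005,"dy":-0.013,"dz":0.3,"ax":0,"ay":-0.002,"az":-0.004,"grip":0.2},{"dx":0.005,"dy":-0.013,"dz":0.45,"ax":0,"ay":-0.002,"az":-0.004,"grip":0.2},{"dx":0.005,"dy":-0.013,"dz":0.55,"ax":0,"ay":-0.002,"az":-0.004,"grip":0.2},{"dx":0.005,"dy":-0.013,"dz":0.55,"ax":0,"ay":-0.002,"az":-0.004,"grip":0.2}]'
python3 -m jog '[{"dx":0,"dy":0,"dz":0,"ax":0,"ay":0,"az":0,"grip":0.2},{"dx":0,"dy":0,"dz":0,"ax":0,"ay":0,"az":0,"grip":0.2}]' >/dev/null
python3 - <<'E'
from h import *
go([.577,.0900,.027],-.05)
E
```

```text
clock: 3.1
position: [0.5729, 0.0908, 0.0227]
ee_rot: [0.0, 1.0, -0.025, -0.005]
contact_force: [0.5, 0.6, -0.2]
width: 0.0515
gripper_force: 0.0
t 3.27 tcp [0.5781 0.0908 0.0281] yaw -0.0495 zaxis [ 0.002  0.    -1.   ] w 0.0512 gf 0.0 F [0.2 0.2 0.9]
{'dx': np.float64(-0.004), 'dy': np.float64(0.003), 'dz': np.float64(0.004), 'ax': np.float64(-0.0), 'ay': np.float64(-0.002), 'az': np.float64(0.0)}
```

```bash
python3 -m jog '[{"dx":0,"dy":0,"dz":0,"ax":0,"ay":0,"az":0,"grip":-1},{"dx":0,"dy":0,"dz":0,"ax":0,"ay":0,"az":0,"grip":-1},{"dx":0,"dy":0,"dz":0,"ax":0,"ay":0,"az":0,"grip":-1},{"dx":0,"dy":0,"dz":0,"ax":0,"ay":0,"az":0,"grip":-1},{"dx":0,"dy":0,"dz":0,"ax":0,"ay":0,"az":0,"grip":-1}]' 60
python3 -m jog '[{"dx":0,"dy":0.01,"dz":0,"ax":0,"ay":0,"az":0,"grip":-1},{"dx":0,"dy":0.03,"dz":0,"ax":0,"ay":0,"az":0,"grip":-1},{"dx":0,"dy":0.05,"dz":0,"ax":0,"ay":0,"az":0,"grip":-1},{"dx":0,"dy":0.07,"dz":0,"ax":0,"ay":0,"az":0,"grip":-1},{"dx":0,"dy":0.09,"dz":0,"ax":0,"ay":0,"az":0,"grip":-1}]'
python3 -m jog '[{"dx":0,"dy":0.02,"dz":0,"ax":0,"ay":0,"az":0,"grip":-1},{"dx":0,"dy":0.04,"dz":0,"ax":0,"ay":0,"az":0,"grip":-1},{"dx":0,"dy":0.04,"dz":0,"ax":0,"ay":0,"az":0,"grip":-1},{"dx":0,"dy":0.04,"dz":0,"ax":0,"ay":0,"az":0,"grip":-1}]'
python3 -c "
from h import *
go([.5695,-.166,.15],-.043)"
```

```text
clock: 3.68
position: [0.5771, 0.0904, 0.0272]
ee_rot: [-0.0, 1.0, -0.025, 0.0]
contact_force: [-1.1, -0.3, 5.6]
width: 0.0162
gripper_force: 58.3
clock: 4.1
position: [0.5747, 0.0674, 0.0256]
ee_rot: [0.0, 1.0, -0.025, -0.001]
contact_force: [-0.4, 0.3, -0.7]
width: 0.0161
gripper_force: 58.8
clock: 4.43
position: [0.5741, 0.0573, 0.025]
ee_rot: [-0.0, 1.0, -0.026, -0.002]
contact_force: [-0.7, 0.4, -0.7]
width: 0.0159
gripper_force: 58.8
t 4.43 tcp [0.5741 0.0573 0.025 ] yaw -0.0511 zaxis [-0.003  0.    -1.   ] w 0.0159 gf 58.8 F [-0.7  0.4 -0.7]
{'dx': np.float64(0.026), 'dy': np.float64(0.893), 'dz': np.float64(-0.5), 'ax': np.float64(0.0), 'ay': np.float64(0.002), 'az': np.float64(-0.005)}
```

```bash
python3 -m jog '[{"dx":0,"dy":0,"dz":-0.1,"ax":0,"ay":0,"az":0,"grip":-1},{"dx":0,"dy":0,"dz":-0.25,"ax":0,"ay":0,"az":0,"grip":-1},{"dx":0,"dy":0,"dz":-0.4,"ax":0,"ay":0,"az":0,"grip":-1},{"dx":0,"dy":0,"dz":-0.5,"ax":0,"ay":0,"az":0,"grip":-1},{"dx":0,"dy":0.1,"dz":-0.5,"ax":0,"ay":0,"az":0,"grip":-1}]'
python3 -m jog '[{"dx":0,"dy":0.15,"dz":0,"ax":0,"ay":0,"az":-0.005,"grip":-1},{"dx":0,"dy":0.3,"dz":0,"ax":0,"ay":0,"az":-0.005,"grip":-1},{"dx":0,"dy":0.45,"dz":0,"ax":0,"ay":0,"az":-0.005,"grip":-1},{"dx":0,"dy":0.6,"dz":0,"ax":0,"ay":0,"az":-0.005,"grip":-1},{"dx":0,"dy":0.7,"dz":0,"ax":0,"ay":0,"az":-0.005,"grip":-1}]' >/dev/null
python3 -m jog '[{"dx":0,"dy":0,"dz":0,"ax":0,"ay":0,"az":0,"grip":-1},{"dx":0,"dy":0,"dz":0,"ax":0,"ay":0,"az":0,"grip":-1},{"dx":0,"dy":0,"dz":0,"ax":0,"ay":0,"az":0,"grip":-1}]' >/dev/null
python3 -c "
from h import *
go([.572,-.166,.06],-.043)
d=snap('wrist','w5');png(d,'w5')"
```

```text
clock: 4.85
position: [0.5775, 0.0359, 0.1565]
ee_rot: [-0.001, 1.0, -0.023, 0.005]
contact_force: [1.9, -0.8, -1.3]
width: 0.0159
gripper_force: 58.7
t 5.52 tcp [ 0.5643 -0.1413  0.1499] yaw -0.0428 zaxis [-0.004  0.001 -1.   ] w 0.0162 gf 58.8 F [-0.2 -0.2 -0.4]
{'dx': np.float64(0.036), 'dy': np.float64(0.098), 'dz': np.float64(0.359), 'ax': np.float64(-0.001), 'ay': np.float64(0.002), 'az': np.float64(0.0)}
```

View pics/w5.png

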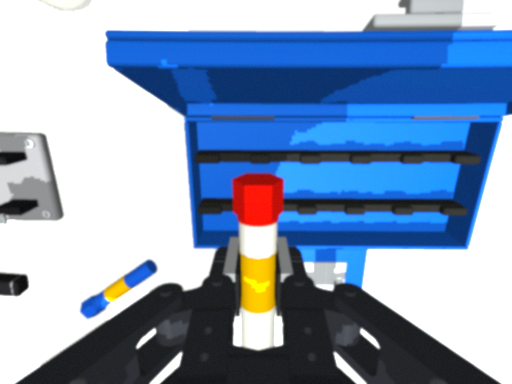

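The tube is held centrally, cap at (258,195). The foam notches are visible, with rim corners at (195,248), (468,247), (186,116) and (500,115).

```bash
python3 - <<'E'
from h import *
d=load('w5')
P=ray(d,[(195,248),(468,247),(186,116),(500,115)],.05);print(P.round(4).tolist(),P.mean(0),'yaw',np.arctan2((P[0]-P[1])[0],(P[0]-P[1])[1]),np.arctan2((P[2]-P[3])[0],(P[2]-P[3])[1]))
print('tube ends',ray(d,[(258,178),(257,347)],.168).round(4))
for c,y in(((.57,-.21),-.043),(P.mean(0)[:2],-.043)):
    Q=np.array([[-24,i*44,36] for i in(-2,-1,0,1,2)]+[[24,i*44,36] for i in(-2,-1,0,1,2)])/1e3
    print(proj(d,Q@R.from_euler('z',y).as_matrix().T+[*c,0]).round(0).tolist())
E
```

```text
[[0.5155, -0.0805, 0.05], [0.5067, -0.333, 0.05], [0.6349, -0.0864, 0.05], [0.6244, -0.3358, 0.05]] [ 0.57037171 -0.2089533   0.05      ] yaw 0.03497417630732268 0.041791970162392854
tube ends [[ 0.6138 -0.1434  0.168 ]
 [ 0.5186 -0.1389  0.168 ]]
[[425.0, 207.0], [378.0, 207.0], [330.0, 207.0], [284.0, 207.0], [237.0, 207.0], [435.0, 156.0], [385.0, 156.0], [335.0, 156.0], [285.0, 156.0], [236.0, 156.0]]
[[424.0, 207.0], [376.0, 207.0], [329.0, 206.0], [283.0, 206.0], [236.0, 206.0], [434.0, 156.0], [384.0, 156.0], [334.0, 156.0], [284.0, 156.0], [235.0, 156.0]]
```

```bash
python3 - <<'E'
from h import *
d=load('w5'); Q=np.array([[x,i*44,36] for x in(-24,24) for i in(-2,-1,0,1,2)])/1e3
png(d,'w5c',(180,90,510,260),2.4,proj(d,Q@R.from_euler('z',-.043).as_matrix().T+[.57,-.21,0]))
E
```

```text
(no output)
```

View pics/w5c.png

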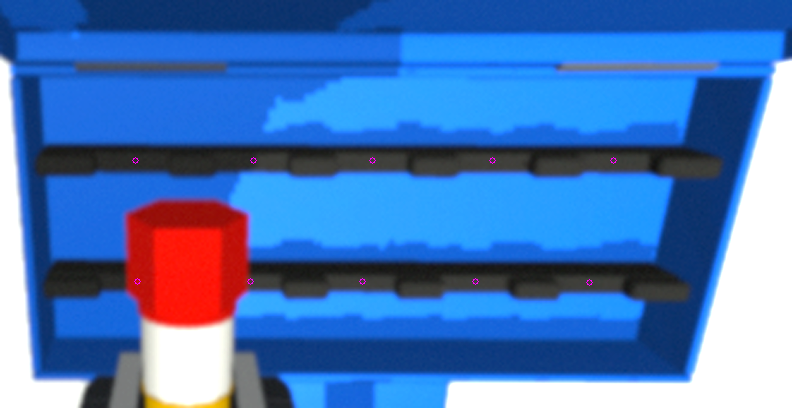

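The model notch centres (magenta) sit in the middle of the notches, so the case pose (0.570, -0.2095, yaw -0.043) holds. I'll lower the tube into the y = +44 place.

```bash
python3 -m jog '[{"dx":0.023,"dy":0.097,"dz":0,"ax":0,"ay":0.002,"az":0,"grip":-1},{"dx":0.023,"dy":0.097,"dz":0.1,"ax":0,"ay":0.002,"az":0,"grip":-1},{"dx":0.023,"dy":0.097,"dz":0.2,"ax":0,"ay":0.002,"az":0,"grip":-1},{"dx":0.023,"dy":0.097,"dz":0.3,"ax":0,"ay":0.002,"az":0,"grip":-1},{"dx":0.023,"dy":0.097,"dz":0.36,"ax":0,"ay":0.002,"az":0,"grip":-1}]' >/dev/null
python3 -m jog '[{"dx":0,"dy":0,"dz":0,"ax":0,"ay":0,"az":0,"grip":-1},{"dx":0,"dy":0,"dz":0,"ax":0,"ay":0,"az":0,"grip":-1}]' >/dev/null
python3 -c "
from h import *
go([.570,-.1655,.028],-.043)"
```

```text
t 6.15 tcp [ 0.5687 -0.1649  0.0596] yaw -0.0406 zaxis [-0.002  0.001 -1.   ] w 0.0163 gf 58.8 F [ 0.2 -0.1 -0.3]
{'dx': np.float64(0.006), 'dy': np.float64(0.002), 'dz': np.float64(0.126), 'ax': np.float64(-0.001), 'ay': np.float64(0.001), 'az': np.float64(0.002)}
```

```bash
python3 -m jog '[{"dx":0.006,"dy":0.002,"dz":0.05,"ax":0,"ay":0.001,"az":0,"grip":-1},{"dx":0.006,"dy":0.002,"dz":0.1,"ax":0,"ay":0.001,"az":0,"grip":-1},{"dx":0.006,"dy":0.002,"dz":0.125,"ax":0,"ay":0.001,"az":0,"grip":-1},{"dx":0.006,"dy":0.002,"dz":0.125,"ax":0,"ay":0.001,"az":0,"grip":-1}]'
python3 -m jog '[{"dx":0,"dy":0,"dz":0,"ax":0,"ay":0,"az":0,"grip":-0.25},{"dx":0,"dy":0,"dz":0,"ax":0,"ay":0,"az":0,"grip":-0.25},{"dx":0,"dy":0,"dz":0,"ax":0,"ay":0,"az":0,"grip":-0.25}]'
python3 -m jog '[{"dx":0,"dy":0,"dz":-0.1,"ax":0,"ay":0,"az":0,"grip":-0.25},{"dx":0,"dy":0,"dz":-0.25,"ax":0,"ay":0,"az":0,"grip":-0.25},{"dx":0,"dy":0,"dz":-0.4,"ax":0,"ay":0,"az":0,"grip":-0.25},{"dx":0,"dy":0,"dz":-0.5,"ax":0,"ay":0,"az":0,"grip":-0.25},{"dx":0,"dy":-0.1,"dz":-0.5,"ax":0,"ay":0,"az":0,"grip":-0.25}]' >/dev/null
python3 -m jog '[{"dx":0,"dy":-0.15,"dz":0,"ax":0,"ay":0,"az":0,"grip":0.2},{"dx":0,"dy":-0.3,"dz":0,"ax":0,"ay":0,"az":0,"grip":0.2},{"dx":0,"dy":-0.45,"dz":0,"ax":0,"ay":0,"az":0,"grip":0.2},{"dx":0,"dy":-0.6,"dz":0,"ax":0,"ay":0,"az":0,"grip":0.2},{"dx":0,"dy":-0.7,"dz":0,"ax":0,"ay":0,"az":0,"grip":0.2}]' >/dev/null
python3 -m jog '[{"dx":0,"dy":-0.15,"dz":0,"ax":0,"ay":0,"az":0,"grip":0.2},{"dx":0,"dy":-0.3,"dz":0,"ax":0,"ay":0,"az":0,"grip":0.2},{"dx":0,"dy":-0.45,"dz":0,"ax":0,"ay":0,"az":0,"grip":0.2},{"dx":0,"dy":-0.6,"dz":0,"ax":0,"ay":0,"az":0,"grip":0.2},{"dx":0,"dy":-0.7,"dz":0,"ax":0,"ay":0,"az":0,"grip":0.2}]' >/dev/null
python3 -m jog '[{"dx":0,"dy":0,"dz":0,"ax":0,"ay":0,"az":0,"grip":0.2},{"dx":0,"dy":0,"dz":0,"ax":0,"ay":0,"az":0,"grip":0.2},{"dx":0,"dy":0,"dz":0,"ax":0,"ay":0,"az":0,"grip":0.2}]' >/dev/null
python3 - <<'E'
from h import *
go([.586,.2245,.12],-.05)
d=snap('wrist','w6')
h=cv2.cvtColor(d['img'],cv2.COLOR_RGB2HSV);m=cv2.inRange(h,(15,120,80),(35,255,255))
n,l,s,c=cv2.connectedComponentsWithStats(m)
for i in range(1,n):
    if s[i,4]>150: print(s[i],c[i],ray(d,[c[i]],.05).round(4))
E
```

```text
clock: 6.48
position: [0.5704, -0.1663, 0.0289]
ee_rot: [-0.0, 1.0, -0.021, 0.001]
contact_force: [-0.2, -0.6, -0.1]
width: 0.0164
gripper_force: 58.8
clock: 6.73
position: [0.5712, -0.1672, 0.03]
ee_rot: [0.0, 1.0, -0.021, 0.002]
contact_force: [-0.2, -0.4, -0.8]
width: 0.0325
gripper_force: 0.0
t 8.23 tcp [0.586  0.2072 0.1542] yaw -0.0419 zaxis [ 0.002 -0.001 -1.   ] w 0.0507 gf 0.0 F [-0.4 -0.1  0. ]
{'dx': np.float64(-0.003), 'dy': np.float64(-0.069), 'dz': np.float64(0.137), 'ax': np.float64(0.001), 'ay': np.float64(-0.001), 'az': np.float64(0.005)}
[227 182  21  32 627] [236.6507177  197.68899522] [[0.5845 0.2261 0.05  ]]
[409 279  32  24 412] [425.3592233  290.61893204] [[0.4793 0.0448 0.05  ]]
```

```bash
python3 -m jog '[{"dx":-0.003,"dy":-0.073,"dz":0.05,"ax":0,"ay":-0.001,"az":0.005,"grip":0.2},{"dx":-0.003,"dy":-0.073,"dz":0.2,"ax":0,"ay":-0.001,"az":0.005,"grip":0.2},{"dx":-0.003,"dy":-0.073,"dz":0.35,"ax":0,"ay":-0.001,"az":0.005,"grip":0.2},{"dx":-0.003,"dy":-0.073,"dz":0.48,"ax":0,"ay":-0.001,"az":0.005,"grip":0.2},{"dx":-0.003,"dy":-0.073,"dz":0.51,"ax":0,"ay":-0.001,"az":0.005,"grip":0.2}]' >/dev/null
python3 -m jog '[{"dx":0,"dy":0,"dz":0,"ax":0,"ay":0,"az":0,"grip":0.2},{"dx":0,"dy":0,"dz":0,"ax":0,"ay":0,"az":0,"grip":0.2}]'
python3 -m jog '[{"dx":0,"dy":0,"dz":0,"ax":0,"ay":0,"az":0,"grip":-1},{"dx":0,"dy":0,"dz":0,"ax":0,"ay":0,"az":0,"grip":-1},{"dx":0,"dy":0,"dz":0,"ax":0,"ay":0,"az":0,"grip":-1},{"dx":0,"dy":0,"dz":0,"ax":0,"ay":0,"az":0,"grip":-1},{"dx":0,"dy":0,"dz":0,"ax":0,"ay":0,"az":0,"grip":-1}]' 60
python3 -c "
from h import *
go([.586,.2255,.027],-.05)"
```

```text
clock: 8.87
position: [0.5874, 0.2252, 0.0273]
ee_rot: [-0.0, 1.0, -0.026, 0.001]
contact_force: [0.7, 0.2, 0.8]
width: 0.0512
gripper_force: 0.0
clock: 9.28
position: [0.5878, 0.2262, 0.0287]
ee_rot: [-0.0, 1.0, -0.025, 0.002]
contact_force: [0.3, -0.6, 7.0]
width: 0.016
gripper_force: 58.4
t 9.28 tcp [0.5878 0.2262 0.0287] yaw -0.0499 zaxis [ 0.004  0.001 -1.   ] w 0.016 gf 58.4 F [ 0.3 -0.6  7. ]
{'dx': np.float64(-0.007), 'dy': np.float64(0.003), 'dz': np.float64(0.007), 'ax': np.float64(-0.0), 'ay': np.float64(-0.003), 'az': np.float64(0.0)}
```

```bash
python3 -m jog '[{"dx":0,"dy":0.01,"dz":0,"ax":0,"ay":0,"az":0,"grip":-1},{"dx":0,"dy":0.03,"dz":0,"ax":0,"ay":0,"az":0,"grip":-1},{"dx":0,"dy":0.05,"dz":0,"ax":0,"ay":0,"az":0,"grip":-1},{"dx":0,"dy":0.07,"dz":0,"ax":0,"ay":0,"az":0,"grip":-1},{"dx":0,"dy":0.09,"dz":0,"ax":0,"ay":0,"az":0,"grip":-1}]'
python3 -m jog '[{"dx":0,"dy":0.02,"dz":0,"ax":0,"ay":0,"az":0,"grip":-1},{"dx":0,"dy":0.025,"dz":0,"ax":0,"ay":0,"az":0,"grip":-1},{"dx":0,"dy":0.025,"dz":0,"ax":0,"ay":0,"az":0,"grip":-1},{"dx":0,"dy":0.025,"dz":0,"ax":0,"ay":0,"az":0,"grip":-1}]'
python3 -m jog '[{"dx":0,"dy":0,"dz":-0.1,"ax":0,"ay":0,"az":0,"grip":-1},{"dx":0,"dy":0,"dz":-0.25,"ax":0,"ay":0,"az":0,"grip":-1},{"dx":0,"dy":0,"dz":-0.4,"ax":0,"ay":0,"az":0,"grip":-1},{"dx":0,"dy":0,"dz":-0.5,"ax":0,"ay":0,"az":0,"grip":-1},{"dx":0,"dy":0.1,"dz":-0.5,"ax":0,"ay":0,"az":0,"grip":-1}]'
python3 -m jog '[{"dx":-0.03,"dy":0.15,"dz":0,"ax":0,"ay":0,"az":-0.005,"grip":-1},{"dx":-0.03,"dy":0.3,"dz":0,"ax":0,"ay":0,"az":-0.005,"grip":-1},{"dx":-0.03,"dy":0.45,"dz":0,"ax":0,"ay":0,"az":-0.005,"grip":-1},{"dx":-0.03,"dy":0.6,"dz":0,"ax":0,"ay":0,"az":-0.005,"grip":-1},{"dx":-0.03,"dy":0.75,"dz":0,"ax":0,"ay":0,"az":-0.005,"grip":-1}]' 
python3 -m jog '[{"dx":0,"dy":0.15,"dz":0,"ax":0,"ay":0,"az":0,"grip":-1},{"dx":0,"dy":0.3,"dz":0,"ax":0,"ay":0,"az":0,"grip":-1},{"dx":0,"dy":0.45,"dz":0,"ax":0,"ay":0,"az":0,"grip":-1},{"dx":0,"dy":0.6,"dz":0,"ax":0,"ay":0,"az":0,"grip":-1},{"dx":0,"dy":0.7,"dz":0,"ax":0,"ay":0,"az":0,"grip":-1}]' 
python3 -m jog '[{"dx":0,"dy":0,"dz":0,"ax":0,"ay":0,"az":0,"grip":-1},{"dx":0,"dy":0,"dz":0,"ax":0,"ay":0,"az":0,"grip":-1},{"dx":0,"dy":0,"dz":0,"ax":0,"ay":0,"az":0,"grip":-1}]' >/dev/null
python3 -c "
from h import *
go([.568,-.2535,.06],-.043)
d=snap('wrist','w7');png(d,'w7')"
```

```text
clock: 9.7
position: [0.5851, 0.2033, 0.0268]
ee_rot: [0.0, 1.0, -0.025, 0.0]
contact_force: [0.3, 0.1, 0.5]
width: 0.0166
gripper_force: 43.6
clock: 10.03
position: [0.5848, 0.197, 0.0262]
ee_rot: [0.0, 1.0, -0.025, -0.0]
contact_force: [-0.4, 0.5, -0.3]
width: 0.0162
gripper_force: 59.5
clock: 10.45
position: [0.588, 0.1766, 0.158]
ee_rot: [-0.003, 1.0, -0.023, 0.007]
contact_force: [1.6, -0.2, -0.1]
width: 0.0164
gripper_force: 59.6
clock: 10.87
position: [0.5663, -0.016, 0.1515]
ee_rot: [0.0, 1.0, -0.021, 0.0]
contact_force: [1.3, 0.6, -0.8]
width: 0.0161
gripper_force: 59.6
clock: 11.28
position: [0.5591, -0.1929, 0.1514]
ee_rot: [0.001, 1.0, -0.022, 0.0]
contact_force: [-0.8, 0.6, 0.2]
width: 0.0159
gripper_force: 59.6
t 11.53 tcp [ 0.5591 -0.1888  0.1511] yaw -0.0427 zaxis [-0.001  0.001 -1.   ] w 0.0161 gf 59.6 F [ 0.9  0.9 -0.6]
{'dx': np.float64(0.047), 'dy': np.float64(0.257), 'dz': np.float64(0.364), 'ax': np.float64(-0.001), 'ay': np.float64(0.0), 'az': np.float64(0.0)}
```

View pics/w7.png

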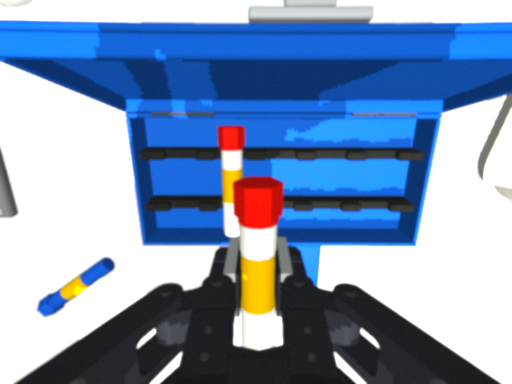

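Tube1 lies in its place (231,180), and tube3 is held centrally. I'll place tube3 at y = -44.

```bash
python3 -m jog '[{"dx":0.04,"dy":0.15,"dz":0,"ax":0,"ay":0,"az":0,"grip":-1},{"dx":0.04,"dy":0.257,"dz":0.05,"ax":0,"ay":0,"az":0,"grip":-1},{"dx":0.04,"dy":0.257,"dz":0.2,"ax":0,"ay":0,"az":0,"grip":-1},{"dx":0.04,"dy":0.257,"dz":0.3,"ax":0,"ay":0,"az":0,"grip":-1},{"dx":0.04,"dy":0.257,"dz":0.36,"ax":0,"ay":0,"az":0,"grip":-1}]' >/dev/null
python3 -m jog '[{"dx":0,"dy":0,"dz":0,"ax":0,"ay":0,"az":0,"grip":-1},{"dx":0,"dy":0,"dz":0,"ax":0,"ay":0,"az":0,"grip":-1}]' >/dev/null
python3 -c "
from h import *
go([.567,-.2535,.028],-.043)"
```

```text
t 12.17 tcp [ 0.5665 -0.2525  0.0609] yaw -0.0406 zaxis [-0.002  0.001 -1.   ] w 0.0164 gf 59.6 F [ 0.1 -0.2  0.1]
{'dx': np.float64(0.002), 'dy': np.float64(0.004), 'dz': np.float64(0.131), 'ax': np.float64(-0.001), 'ay': np.float64(0.001), 'az': np.float64(0.002)}
```

```bash
python3 -m jog '[{"dx":0.002,"dy":0.004,"dz":0.05,"ax":0,"ay":0.001,"az":0,"grip":-1},{"dx":0.002,"dy":0.004,"dz":0.1,"ax":0,"ay":0.001,"az":0,"grip":-1},{"dx":0.002,"dy":0.004,"dz":0.13,"ax":0,"ay":0.001,"az":0,"grip":-1},{"dx":0.002,"dy":0.004,"dz":0.13,"ax":0,"ay":0.001,"az":0,"grip":-1}]'
python3 -m jog '[{"dx":0,"dy":0,"dz":0,"ax":0,"ay":0,"az":0,"grip":-0.25},{"dx":0,"dy":0,"dz":0,"ax":0,"ay":0,"az":0,"grip":-0.25},{"dx":0,"dy":0,"dz":0,"ax":0,"ay":0,"az":0,"grip":-0.25}]'
python3 -m jog '[{"dx":0,"dy":0,"dz":-0.1,"ax":0,"ay":0,"az":0,"grip":-0.25},{"dx":0,"dy":0,"dz":-0.25,"ax":0,"ay":0,"az":0,"grip":-0.25},{"dx":0,"dy":0,"dz":-0.4,"ax":0,"ay":0,"az":0,"grip":-0.25},{"dx":0,"dy":0,"dz":-0.55,"ax":0,"ay":0,"az":0,"grip":-0.25},{"dx":0,"dy":-0.1,"dz":-0.65,"ax":0,"ay":0,"az":0,"grip":-0.25}]' >/dev/null
python3 -m jog '[{"dx":0,"dy":-0.15,"dz":0,"ax":0,"ay":0,"az":0,"grip":0.2},{"dx":-0.05,"dy":-0.3,"dz":0,"ax":0,"ay":0,"az":0,"grip":0.2},{"dx":-0.1,"dy":-0.45,"dz":0,"ax":0,"ay":0,"az":0,"grip":0.2},{"dx":-0.15,"dy":-0.6,"dz":0,"ax":0,"ay":0,"az":0,"grip":0.2},{"dx":-0.2,"dy":-0.75,"dz":0,"ax":0,"ay":0,"az":0,"grip":0.2}]' >/dev/null
python3 -m jog '[{"dx":-0.05,"dy":-0.15,"dz":0,"ax":0,"ay":0,"az":0,"grip":0.2},{"dx":-0.1,"dy":-0.3,"dz":0,"ax":0,"ay":0,"az":0,"grip":0.2},{"dx":-0.15,"dy":-0.45,"dz":0,"ax":0,"ay":0,"az":0,"grip":0.2},{"dx":-0.2,"dy":-0.6,"dz":0,"ax":0,"ay":0,"az":0,"grip":0.2},{"dx":-0.25,"dy":-0.75,"dz":0,"ax":0,"ay":0,"az":0,"grip":0.2}]' >/dev/null
python3 -m jog '[{"dx":0,"dy":0,"dz":0,"ax":0,"ay":0,"az":-0.08,"grip":0.2},{"dx":0,"dy":0,"dz":0,"ax":0,"ay":0,"az":-0.16,"grip":0.2},{"dx":0,"dy":0,"dz":0,"ax":0,"ay":0,"az":-0.24,"grip":0.2},{"dx":0,"dy":0,"dz":0,"ax":0,"ay":0,"az":-0.32,"grip":0.2},{"dx":0,"dy":0,"dz":0,"ax":0,"ay":0,"az":-0.39,"grip":0.2}]' >/dev/null
python3 -m jog '[{"dx":0,"dy":0,"dz":0,"ax":0,"ay":0,"az":-0.08,"grip":0.2},{"dx":0,"dy":0,"dz":0,"ax":0,"ay":0,"az":-0.16,"grip":0.2},{"dx":0,"dy":0,"dz":0,"ax":0,"ay":0,"az":-0.24,"grip":0.2},{"dx":0,"dy":0,"dz":0,"ax":0,"ay":0,"az":-0.32,"grip":0.2},{"dx":0,"dy":0,"dz":0,"ax":0,"ay":0,"az":-0.39,"grip":0.2}]' >/dev/null
python3 -m jog '[{"dx":0,"dy":0,"dz":0,"ax":0,"ay":0,"az":-0.08,"grip":0.2},{"dx":0,"dy":0,"dz":0,"ax":0,"ay":0,"az":-0.16,"grip":0.2},{"dx":0,"dy":0,"dz":0,"ax":0,"ay":0,"az":-0.16,"grip":0.2},{"dx":0,"dy":0,"dz":0,"ax":0,"ay":0,"az":-0.16,"grip":0.2}]' >/dev/null
python3 - <<'E'
from h import *
go([.4657,.174,.1],1.44)
d=snap('wrist','w8'); png(d,'w8')
E
```

```text
clock: 12.5
position: [0.5677, -0.2546, 0.0292]
ee_rot: [0.0, 1.0, -0.021, 0.001]
contact_force: [0.1, 1.0, -0.1]
width: 0.0159
gripper_force: 59.9
clock: 12.75
position: [0.5677, -0.2553, 0.03]
ee_rot: [0.0, 1.0, -0.021, 0.002]
contact_force: [-0.1, 0.3, -0.7]
width: 0.0321
gripper_force: 0.0
t 15.17 tcp [0.4714 0.1493 0.1917] yaw 1.4311 zaxis [ 0.002  0.    -1.   ] w 0.0512 gf 0.0 F [-0.2  0.8 -0. ]
{'dx': np.float64(0.094), 'dy': np.float64(-0.037), 'dz': np.float64(0.367), 'ax': np.float64(0.002), 'ay': np.float64(-0.0), 'az': np.float64(-0.006)}
```

View pics/w8.png

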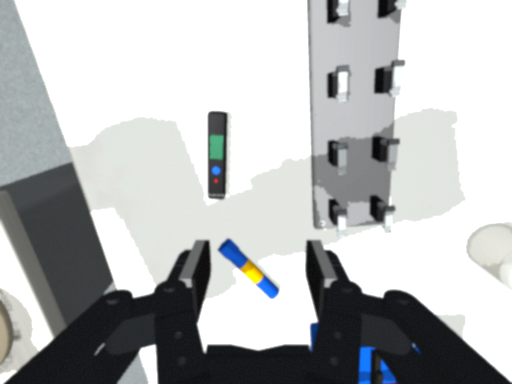

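The rack is empty now. The logger (black, green display) is at (217,155), seemingly shifted. The blue decoy is at (249,268). I'll measure the logger again.

```bash
python3 - <<'E'
from h import *
d=load('w8')
L=ray(d,[(209,112),(227,112),(225,198),(209,198)],.018);c=L.mean(0)
yaw=np.arctan2(*((L[0]+L[1]-L[2]-L[3])[[1,0]]))
print(L.round(4).tolist(),c,yaw,np.linalg.norm(L[0]-L[3]),np.linalg.norm(L[0]-L[1]))
go([c[0],c[1],.1],yaw)
E
```

```text
[[0.4336, 0.2208, 0.018], [0.4522, 0.2182, 0.018], [0.4336, 0.1247, 0.018], [0.4154, 0.1272, 0.018]] [0.43374258 0.17273189 0.018     ] 1.376599264428774 0.0953485194954701 0.018774576642208836
t 15.22 tcp [0.4714 0.1493 0.1916] yaw 1.4312 zaxis [ 0.002  0.    -1.   ] w 0.0512 gf 0.0 F [0.6 0.4 0.2]
{'dx': np.float64(0.072), 'dy': np.float64(-0.163), 'dz': np.float64(0.366), 'ax': np.float64(0.001), 'ay': np.float64(-0.0), 'az': np.float64(0.035)}
```

```bash
python3 -m jog '[{"dx":0.072,"dy":-0.163,"dz":0.1,"ax":0,"ay":0,"az":0.035,"grip":0},{"dx":0.072,"dy":-0.163,"dz":0.2,"ax":0,"ay":0,"az":0.035,"grip":0},{"dx":0.072,"dy":-0.163,"dz":0.35,"ax":0,"ay":0,"az":0.035,"grip":0},{"dx":0.072,"dy":-0.163,"dz":0.45,"ax":0,"ay":0,"az":0.035,"grip":0},{"dx":0.072,"dy":-0.163,"dz":0.5,"ax":0,"ay":0,"az":0.035,"grip":0}]' >/dev/null
python3 -m jog '[{"dx":0,"dy":0,"dz":0,"ax":0,"ay":0,"az":0,"grip":0},{"dx":0,"dy":0,"dz":0,"ax":0,"ay":0,"az":0,"grip":0},{"dx":0,"dy":0,"dz":0,"ax":0,"ay":0,"az":0,"grip":0}]' >/dev/null
python3 - <<'E'
from h import *
go([.4337,.1727,.005],1.377)
d=snap('wrist','w9'); png(d,'w9')
E
```

```text
t 15.88 tcp [0.4348 0.173  0.0671] yaw 1.3783 zaxis [ 0.004  0.    -1.   ] w 0.0428 gf 0.0 F [0.7 0.3 0.2]
{'dx': np.float64(-0.002), 'dy': np.float64(-0.005), 'dz': np.float64(0.249), 'ax': np.float64(0.002), 'ay': np.float64(-0.001), 'az': np.float64(0.001)}
```

View pics/w9.png

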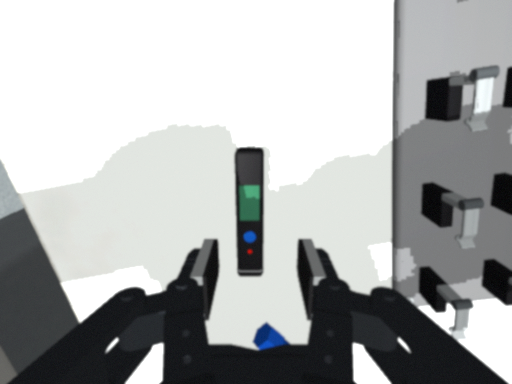

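The logger (250,210) lies between the fingers, a little to the left. I'll refine its centre.

```bash
python3 - <<'E'
from h import *
d=load('w9')
L=ray(d,[(237,148),(263,148),(262,271),(238,271)],.018);c=L.mean(0)
yaw=np.arctan2(*((L[0]+L[1]-L[2]-L[3])[[1,0]]))
print(L.round(4).tolist(),c,yaw,np.linalg.norm(L[0]-L[3]),np.linalg.norm(L[0]-L[1]))
go([c[0],c[1],.005],yaw)
E
```

```text
[[0.4337, 0.2235, 0.018], [0.4506, 0.2202, 0.018], [0.4325, 0.1281, 0.018], [0.4146, 0.1316, 0.018]] [0.43285417 0.17587481 0.018     ] 1.371317997308692 0.09384333958909921 0.017161415098855846
t 15.93 tcp [0.4349 0.173  0.0674] yaw 1.3784 zaxis [ 0.004  0.001 -1.   ] w 0.0425 gf 0.0 F [ 0.1 -0.3  0.1]
{'dx': np.float64(0.009), 'dy': np.float64(-0.011), 'dz': np.float64(0.25), 'ax': np.float64(0.003), 'ay': np.float64(-0.001), 'az': np.float64(0.005)}
```

```bash
python3 -m jog '[{"dx":0.007,"dy":-0.01,"dz":0.08,"ax":0.002,"ay":-0.001,"az":0.004,"grip":0},{"dx":0.007,"dy":-0.01,"dz":0.16,"ax":0.002,"ay":-0.001,"az":0.004,"grip":0},{"dx":0.007,"dy":-0.01,"dz":0.22,"ax":0.002,"ay":-0.001,"az":0.004,"grip":0},{"dx":0.007,"dy":-0.01,"dz":0.245,"ax":0.002,"ay":-0.001,"az":0.004,"grip":0},{"dx":0.007,"dy":-0.01,"dz":0.245,"ax":0.002,"ay":-0.001,"az":0.004,"grip":0}]'
python3 -m jog '[{"dx":0,"dy":0,"dz":0,"ax":0,"ay":0,"az":0,"grip":-1},{"dx":0,"dy":0,"dz":0,"ax":0,"ay":0,"az":0,"grip":-1},{"dx":0,"dy":0,"dz":0,"ax":0,"ay":0,"az":0,"grip":-1},{"dx":0,"dy":0,"dz":0,"ax":0,"ay":0,"az":0,"grip":-1},{"dx":0,"dy":0,"dz":0,"ax":0,"ay":0,"az":0,"grip":-1}]' 60
python3 -c "
from h import *
go([.570,-.2095,.2],-.043)"
```

```text
clock: 16.35
position: [0.4315, 0.1748, 0.0047]
ee_rot: [-0.0, 0.774, 0.634, -0.001]
contact_force: [0.3, -1.4, -0.5]
width: 0.0426
gripper_force: 0.0
clock: 16.77
position: [0.4328, 0.1752, 0.0062]
ee_rot: [0.001, 0.774, 0.634, 0.0]
contact_force: [-1.1, -0.3, 6.2]
width: 0.0181
gripper_force: 60.3
t 16.77 tcp [0.4328 0.1752 0.0062] yaw 1.3729 zaxis [ 0.001 -0.    -1.   ] w 0.0181 gf 60.3 F [-1.1 -0.3  6.2]
{'dx': np.float64(-1.401), 'dy': np.float64(0.842), 'dz': np.float64(-0.774), 'ax': np.float64(0.001), 'ay': np.float64(-0.001), 'az': np.float64(0.901)}
```

```bash
python3 -m jog '[{"dx":0,"dy":0,"dz":-0.1,"ax":0,"ay":0,"az":0,"grip":-1},{"dx":0,"dy":0,"dz":-0.25,"ax":0,"ay":0,"az":0,"grip":-1},{"dx":0,"dy":0,"dz":-0.4,"ax":0,"ay":0,"az":0.07,"grip":-1},{"dx":0,"dy":0,"dz":-0.55,"ax":0,"ay":0,"az":0.14,"grip":-1},{"dx":0,"dy":0,"dz":-0.67,"ax":0,"ay":0,"az":0.21,"grip":-1}]'
python3 -m jog '[{"dx":0,"dy":0,"dz":0,"ax":0,"ay":0,"az":0.075,"grip":-1},{"dx":0,"dy":0,"dz":0,"ax":0,"ay":0,"az":0.15,"grip":-1},{"dx":0,"dy":0,"dz":0,"ax":0,"ay":0,"az":0.225,"grip":-1},{"dx":0,"dy":0,"dz":0,"ax":0,"ay":0,"az":0.3,"grip":-1},{"dx":0,"dy":0,"dz":0,"ax":0,"ay":0,"az":0.375,"grip":-1}]'
python3 -m jog '[{"dx":0,"dy":0,"dz":0,"ax":0,"ay":0,"az":0.075,"grip":-1},{"dx":0,"dy":0,"dz":0,"ax":0,"ay":0,"az":0.15,"grip":-1},{"dx":0,"dy":0,"dz":0,"ax":0,"ay":0,"az":0.225,"grip":-1},{"dx":0,"dy":0,"dz":0,"ax":0,"ay":0,"az":0.3,"grip":-1},{"dx":0,"dy":0,"dz":0,"ax":0,"ay":0,"az":0.316,"grip":-1}]'
python3 -m jog '[{"dx":0,"dy":0,"dz":0,"ax":0,"ay":0,"az":0,"grip":-1}]' >/dev/null
python3 -c "
from h import *
go([.570,-.2095,.17],-.043)"
```

```text
clock: 17.18
position: [0.4324, 0.1752, 0.1757]
ee_rot: [0.001, 0.868, 0.496, 0.001]
contact_force: [1.1, 0.0, -0.5]
width: 0.0185
gripper_force: 59.5
clock: 17.6
position: [0.4318, 0.175, 0.1729]
ee_rot: [0.0, 0.975, 0.222, -0.0]
contact_force: [0.0, -0.2, 0.0]
width: 0.018
gripper_force: 59.5
clock: 18.02
position: [0.4317, 0.1751, 0.1727]
ee_rot: [0.0, 1.0, -0.023, -0.001]
contact_force: [-0.0, -0.5, -0.4]
width: 0.0182
gripper_force: 59.5
t 18.1 tcp [0.4318 0.1751 0.1727] yaw -0.0426 zaxis [-0.001 -0.001 -1.   ] w 0.018 gf 59.5 F [-0.5 -0.4 -1. ]
{'dx': np.float64(0.618), 'dy': np.float64(1.513), 'dz': np.float64(0.012), 'ax': np.float64(0.001), 'ay': np.float64(0.001), 'az': np.float64(0.0)}
```

```bash
python3 -m jog '[{"dx":0.1,"dy":0.05,"dz":0,"ax":0,"ay":0,"az":0,"grip":-1},{"dx":0.22,"dy":0.12,"dz":0,"ax":0,"ay":0,"az":0,"grip":-1},{"dx":0.34,"dy":0.2,"dz":0,"ax":0,"ay":0,"az":0,"grip":-1},{"dx":0.46,"dy":0.28,"dz":0,"ax":0,"ay":0,"az":0,"grip":-1},{"dx":0.56,"dy":0.38,"dz":0,"ax":0,"ay":0,"az":0,"grip":-1}]'
python3 -m jog '[{"dx":0.01,"dy":0.15,"dz":0,"ax":0,"ay":0,"az":0,"grip":-1},{"dx":0.02,"dy":0.3,"dz":0,"ax":0,"ay":0,"az":0,"grip":-1},{"dx":0.04,"dy":0.45,"dz":0,"ax":0,"ay":0,"az":0,"grip":-1},{"dx":0.04,"dy":0.6,"dz":0,"ax":0,"ay":0,"az":0,"grip":-1},{"dx":0.04,"dy":0.75,"dz":0,"ax":0,"ay":0,"az":0,"grip":-1}]'
python3 -m jog '[{"dx":0,"dy":0.15,"dz":0,"ax":0,"ay":0,"az":0,"grip":-1},{"dx":0,"dy":0.3,"dz":0,"ax":0,"ay":0,"az":0,"grip":-1},{"dx":0,"dy":0.35,"dz":0,"ax":0,"ay":0,"az":0,"grip":-1},{"dx":0,"dy":0.35,"dz":0,"ax":0,"ay":0,"az":0,"grip":-1},{"dx":0,"dy":0.35,"dz":0,"ax":0,"ay":0,"az":0,"grip":-1}]'
python3 -c "
from h import *
go([.570,-.2095,.07],-.043)
d=snap('wrist','w10');png(d,'w10')"
```

```text
clock: 18.52
position: [0.5698, 0.0738, 0.1725]
ee_rot: [0.0, 1.0, -0.02, 0.0]
contact_force: [0.9, 0.6, -0.4]
width: 0.0183
gripper_force: 59.5
clock: 18.93
position: [0.5697, -0.1153, 0.1726]
ee_rot: [0.001, 1.0, -0.021, -0.001]
contact_force: [1.2, -0.3, -1.1]
width: 0.0184
gripper_force: 59.5
clock: 19.35
position: [0.5658, -0.2011, 0.1724]
ee_rot: [-0.0, 1.0, -0.022, -0.001]
contact_force: [0.6, 0.2, -0.2]
width: 0.0181
gripper_force: 59.5
t 19.35 tcp [ 0.5658 -0.2011  0.1724] yaw -0.0437 zaxis [-0.002  0.    -1.   ] w 0.0181 gf 59.5 F [ 0.6  0.2 -0.2]
{'dx': np.float64(0.019), 'dy': np.float64(0.033), 'dz': np.float64(0.41), 'ax': np.float64(-0.0), 'ay': np.float64(0.001), 'az': np.float64(-0.0)}
```

View pics/w10.png

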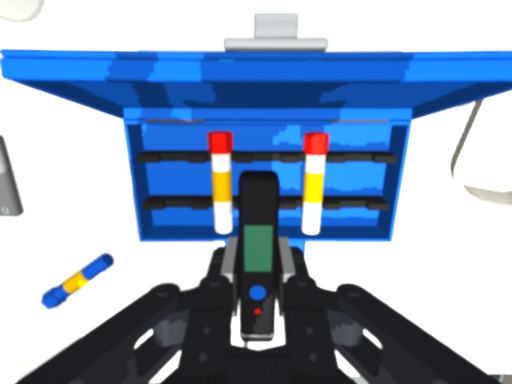

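The two tubes lie at (221,180) and (313,180). The logger is held straight, and the middle place is free.

```bash
python3 -c "
from h import *
d=load('w10');P=ray(d,[(258,172),(258,333)],.184);print(P,P.mean(0))"
python3 -m jog '[{"dx":0.019,"dy":0.033,"dz":0.1,"ax":0,"ay":0.001,"az":0,"grip":-1},{"dx":0.019,"dy":0.033,"dz":0.2,"ax":0,"ay":0.001,"az":0,"grip":-1},{"dx":0.019,"dy":0.033,"dz":0.3,"ax":0,"ay":0.001,"az":0,"grip":-1},{"dx":0.019,"dy":0.033,"dz":0.4,"ax":0,"ay":0.001,"az":0,"grip":-1},{"dx":0.019,"dy":0.033,"dz":0.4,"ax":0,"ay":0.001,"az":0,"grip":-1}]'
python3 -m jog '[{"dx":0,"dy":0,"dz":0,"ax":0,"ay":0,"az":0,"grip":-1},{"dx":0,"dy":0,"dz":0,"ax":0,"ay":0,"az":0,"grip":-1}]' >/dev/null
python3 -c "
from h import *
go([.570,-.2095,.043],-.043)"
```

```text
[[ 0.61638489 -0.20318528  0.184     ]
 [ 0.52335456 -0.19927024  0.184     ]] [ 0.56986972 -0.20122776  0.184     ]
clock: 19.82
position: [0.5669, -0.2056, 0.0679]
ee_rot: [-0.002, 1.0, -0.02, -0.005]
contact_force: [-0.3, -0.3, -1.0]
width: 0.018
gripper_force: 59.5
t 19.98 tcp [ 0.5714 -0.2087  0.0739] yaw -0.0407 zaxis [ 0.002 -0.002 -1.   ] w 0.0185 gf 59.5 F [ 0.3 -1.1 -0.5]
{'dx': np.float64(-0.006), 'dy': np.float64(0.003), 'dz': np.float64(0.123), 'ax': np.float64(0.001), 'ay': np.float64(-0.001), 'az': np.float64(0.001)}
```

```bash
python3 -m jog '[{"dx":-0.018,"dy":0.003,"dz":0.05,"ax":0.001,"ay":-0.001,"az":0,"grip":-1},{"dx":-0.018,"dy":0.003,"dz":0.1,"ax":0.001,"ay":-0.001,"az":0,"grip":-1},{"dx":-0.018,"dy":0.003,"dz":0.123,"ax":0.001,"ay":-0.001,"az":0,"grip":-1},{"dx":-0.018,"dy":0.003,"dz":0.123,"ax":0.001,"ay":-0.001,"az":0,"grip":-1}]'
python3 -m jog '[{"dx":0,"dy":0,"dz":0,"ax":0,"ay":0,"az":0,"grip":-0.25},{"dx":0,"dy":0,"dz":0,"ax":0,"ay":0,"az":0,"grip":-0.25},{"dx":0,"dy":0,"dz":0,"ax":0,"ay":0,"az":0,"grip":-0.25}]'
python3 -m jog '[{"dx":0,"dy":0,"dz":-0.1,"ax":0,"ay":0,"az":0,"grip":-0.25},{"dx":0,"dy":0,"dz":-0.25,"ax":0,"ay":0,"az":0,"grip":-0.25},{"dx":0,"dy":0,"dz":-0.4,"ax":0,"ay":0,"az":0,"grip":-0.25},{"dx":0,"dy":0,"dz":-0.55,"ax":0,"ay":0,"az":0,"grip":-0.25},{"dx":0,"dy":0,"dz":-0.7,"ax":0,"ay":0,"az":0,"grip":-0.25}]' >/dev/null
python3 -m jog '[{"dx":0,"dy":0.05,"dz":-0.1,"ax":0,"ay":0,"az":0,"grip":-1},{"dx":0,"dy":0.1,"dz":-0.2,"ax":0,"ay":0,"az":0,"grip":-1},{"dx":0,"dy":0.1,"dz":-0.25,"ax":0,"ay":0,"az":0,"grip":-1},{"dx":0,"dy":0.1,"dz":-0.25,"ax":0,"ay":0,"az":0,"grip":-1},{"dx":0,"dy":0.1,"dz":-0.25,"ax":0,"ay":0,"az":0,"grip":-1}]' >/dev/null
python3 - <<'E'
from h import *
go([.70,-.265,.30],-.043)
d=snap('wrist','w11'); png(d,'w11',k=1.5)
E
```

```text
clock: 20.32
position: [0.5666, -0.21, 0.0427]
ee_rot: [0.0, 1.0, -0.021, -0.0]
contact_force: [-0.6, 0.5, -1.2]
width: 0.0184
gripper_force: 59.6
clock: 20.57
position: [0.5665, -0.2103, 0.0428]
ee_rot: [0.0, 1.0, -0.021, 0.0]
contact_force: [-0.8, 0.8, -0.4]
width: 0.0322
gripper_force: 0.0
t 21.4 tcp [ 0.5652 -0.2352  0.28  ] yaw -0.0425 zaxis [-0. -0. -1.] w -0.0 gf 0.0 F [ 0.3  0.5 -0.2]
{'dx': np.float64(0.544), 'dy': np.float64(0.096), 'dz': np.float64(-0.08), 'ax': np.float64(0.0), 'ay': np.float64(0.0), 'az': np.float64(0.0)}
```

View pics/w11.png

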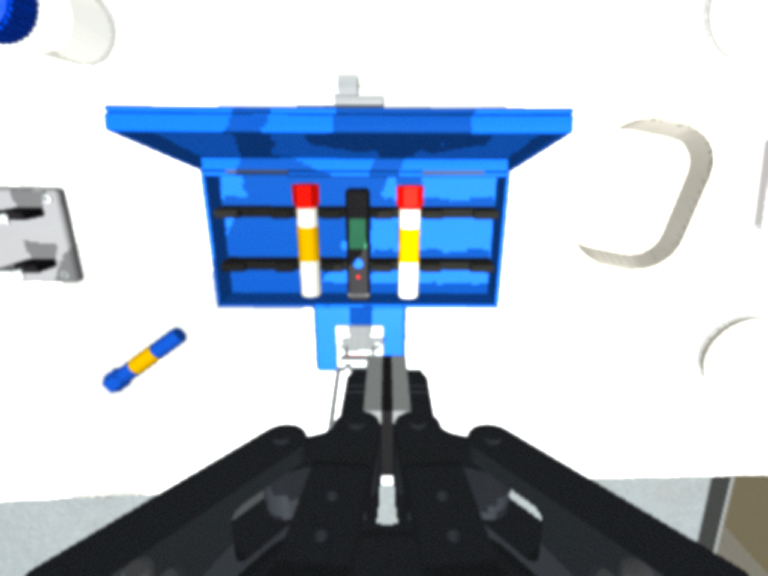

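All three items sit in their notches: tube1 (308,240), logger (358,243), tube3 (409,240). Next I'll estimate the lid angle and compute the closing path.

```bash
cat >> h.py <<'E'
CR=R.from_euler('z',-.043).as_matrix(); CC=np.array([.570,-.2095,0])
def case(P): return np.array(P,float)/1e3@CR.T+CC
E
python3 - <<'E'
from h import *
d=load('w11')
for th in(1.4,1.5,1.57,1.65,1.75):
    c,s=np.cos(th),np.sin(th)
    out=[]
    for off in(0,14):
        for y in(128,-128): out.append([60-120*c+off*s,y,50+120*s+off*c])
    print(th,(proj(d,case(out))*1.5).round(0).tolist())
def tcp(th,r=103,gap=0,y=-55):
    c,s=np.cos(th),np.sin(th)
    return case([[60-r*c+(14+gap)*s+11,y,50+r*s+(14+gap)*c]])[0]
for th in(1.6,1.3,1,.7,.4,.2,0): print(th,tcp(th).round(4))
E
```

```text
1.4 [[120.0, 217.0], [563.0, 218.0], [112.0, 193.0], [568.0, 194.0]]
1.5 [[114.0, 196.0], [567.0, 197.0], [108.0, 170.0], [571.0, 172.0]]
1.57 [[111.0, 181.0], [569.0, 182.0], [105.0, 154.0], [573.0, 156.0]]
1.65 [[107.0, 163.0], [571.0, 164.0], [103.0, 136.0], [574.0, 137.0]]
1.75 [[105.0, 140.0], [573.0, 141.0], [102.0, 113.0], [575.0, 115.0]]
1.6 [ 0.6556 -0.2682  0.1525]
1.3 [ 0.6245 -0.2669  0.153 ]
1 [ 0.5947 -0.2656  0.1442]
0.7 [ 0.5689 -0.2645  0.1271]
0.4 [ 0.5492 -0.2637  0.103 ]
0.2 [ 0.5405 -0.2633  0.0842]
0 [ 0.5357 -0.2631  0.064 ]
```

```bash
python3 -m jog '[{"dx":0.15,"dy":0.04,"dz":0,"ax":0,"ay":0,"az":0,"grip":-1},{"dx":0.3,"dy":0.08,"dz":0,"ax":0,"ay":0,"az":0,"grip":-1},{"dx":0.45,"dy":0.11,"dz":0,"ax":0,"ay":0,"az":0,"grip":-1},{"dx":0.59,"dy":0.11,"dz":0,"ax":0,"ay":0,"az":0,"grip":-1},{"dx":0.59,"dy":0.11,"dz":0,"ax":0,"ay":0,"az":0,"grip":-1}]'
python3 -m jog '[{"dx":0,"dy":0,"dz":0.1,"ax":0,"ay":0,"az":0,"grip":-1},{"dx":0,"dy":0,"dz":0.25,"ax":0,"ay":0,"az":0,"grip":-1},{"dx":0,"dy":0,"dz":0.4,"ax":0,"ay":0,"az":0,"grip":-1},{"dx":0,"dy":0,"dz":0.52,"ax":0,"ay":0,"az":0,"grip":-1},{"dx":0,"dy":0,"dz":0.52,"ax":0,"ay":0,"az":0,"grip":-1}]'
python3 - <<'E'
from h import *
go([.6556,-.2682,.150],-.043)
E
```

```text
clock: 21.87
position: [0.7166, -0.2684, 0.2723]
ee_rot: [-0.002, 1.0, -0.02, -0.002]
contact_force: [-1.3, 0.5, -1.1]
width: -0.0
gripper_force: 0.0
clock: 22.28
position: [0.7054, -0.2656, 0.1385]
ee_rot: [-0.004, 1.0, -0.021, -0.01]
contact_force: [-1.6, -0.1, -1.4]
width: -0.0001
gripper_force: 0.0
t 22.28 tcp [ 0.7054 -0.2656  0.1385] yaw -0.0417 zaxis [-0.019  0.009 -1.   ] w -0.0001 gf 0.0 F [-1.6 -0.1 -1.4]
{'dx': np.float64(-0.2), 'dy': np.float64(0.018), 'dz': np.float64(-0.042), 'ax': np.float64(-0.005), 'ay': np.float64(0.012), 'az': np.float64(0.001)}
```

```bash
python3 -m jog '[{"dx":-0.05,"dy":0,"dz":0,"ax":0,"ay":0,"az":0,"grip":-1},{"dx":-0.1,"dy":0,"dz":0,"ax":0,"ay":0,"az":0,"grip":-1},{"dx":-0.14,"dy":0,"dz":0,"ax":0,"ay":0,"az":0,"grip":-1},{"dx":-0.18,"dy":0,"dz":0,"ax":0,"ay":0,"az":0,"grip":-1},{"dx":-0.21,"dy":0,"dz":0,"ax":0,"ay":0,"az":0,"grip":-1}]'
python3 -m jog '[{"dx":0,"dy":0,"dz":0,"ax":0,"ay":0,"az":0,"grip":-1}]'
python3 - <<'E'
from h import *
go([.6245,-.2669,.153],-.043)
E
```

```text
clock: 22.7
position: [0.6592, -0.2665, 0.151]
ee_rot: [0.0, 1.0, -0.021, 0.001]
contact_force: [1.6, -0.4, 2.0]
width: 0.0001
gripper_force: 1.0
clock: 22.78
position: [0.6579, -0.2665, 0.1508]
ee_rot: [0.0, 1.0, -0.021, -0.0]
contact_force: [-0.5, 0.0, -0.5]
width: 0.0001
gripper_force: 0.0
t 22.78 tcp [ 0.6579 -0.2665  0.1508] yaw -0.0424 zaxis [-0.001 -0.    -1.   ] w 0.0001 gf 0.0 F [-0.5  0.  -0.5]
{'dx': np.float64(-0.133), 'dy': np.float64(0.007), 'dz': np.float64(-0.009), 'ax': np.float64(0.0), 'ay': np.float64(0.001), 'az': np.float64(0.0)}
```

```bash
python3 -m jog '[{"dx":-0.07,"dy":0,"dz":-0.005,"ax":0,"ay":0,"az":0,"grip":-1},{"dx":-0.133,"dy":0,"dz":-0.009,"ax":0,"ay":0,"az":0,"grip":-1},{"dx":-0.19,"dy":0,"dz":0.005,"ax":0,"ay":0,"az":0,"grip":-1},{"dx":-0.253,"dy":0,"dz":0.026,"ax":0,"ay":0,"az":0,"grip":-1},{"dx":-0.253,"dy":0,"dz":0.026,"ax":0,"ay":0,"az":0,"grip":-1}]'
python3 - <<'E'
from h import *
go([.5689,-.2645,.1271],-.043)
d=snap('scene','s1'); p=proj(d,case([[0,0,60]]))[0].astype(int); png(d,'s1',(p[0]-70,p[1]-70,p[0]+70,p[1]+50),5)
E
```

```text
clock: 23.2
position: [0.5925, -0.2632, 0.1425]
ee_rot: [-0.001, 1.0, -0.021, -0.003]
contact_force: [-1.0, 1.0, 0.1]
width: -0.0
gripper_force: 0.0
t 23.2 tcp [ 0.5925 -0.2632  0.1425] yaw -0.0428 zaxis [-0.006  0.002 -1.   ] w -0.0 gf 0.0 F [-1.   1.   0.1]
{'dx': np.float64(-0.094), 'dy': np.float64(0.009), 'dz': np.float64(0.062), 'ax': np.float64(-0.001), 'ay': np.float64(0.004), 'az': np.float64(0.0)}
```

View pics/s1.png

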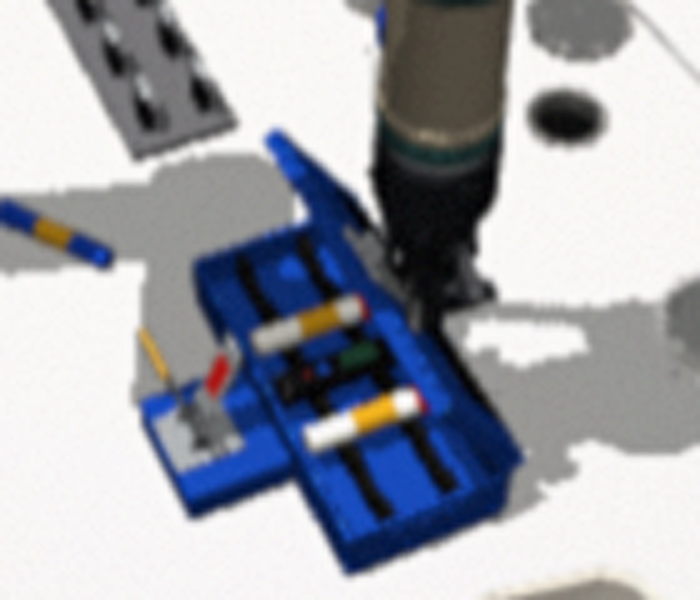

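The lid is following, with the fingers behind it near (420,290). By my count that was my 15th picture, one over the limit of 14, so I'll view no more and check numerically from here.

```bash
python3 -m jog '[{"dx":-0.05,"dy":0.005,"dz":0.03,"ax":0,"ay":0,"az":0,"grip":-1},{"dx":-0.1,"dy":0.01,"dz":0.065,"ax":0,"ay":0,"az":0,"grip":-1},{"dx":-0.14,"dy":0.01,"dz":0.11,"ax":0,"ay":0,"az":0,"grip":-1},{"dx":-0.18,"dy":0.01,"dz":0.16,"ax":0,"ay":0,"az":0,"grip":-1},{"dx":-0.18,"dy":0.01,"dz":0.16,"ax":0,"ay":0,"az":0,"grip":-1}]'
python3 - <<'E'
from h import *
go([.5405,-.2633,.0842],-.043)
E
```

```text
clock: 23.67
position: [0.5482, -0.2635, 0.1008]
ee_rot: [-0.002, 1.0, -0.021, -0.003]
contact_force: [-0.5, 1.4, 0.2]
width: 0.0
gripper_force: 0.0
t 23.67 tcp [ 0.5482 -0.2635  0.1008] yaw -0.0426 zaxis [-0.007  0.003 -1.   ] w 0.0 gf 0.0 F [-0.5  1.4  0.2]
{'dx': np.float64(-0.03), 'dy': np.float64(0.001), 'dz': np.float64(0.066), 'ax': np.float64(-0.002), 'ay': np.float64(0.004), 'az': np.float64(0.0)}
```

```bash
python3 -m jog '[{"dx":-0.015,"dy":0,"dz":0.03,"ax":0,"ay":0,"az":0,"grip":-1},{"dx":-0.03,"dy":0,"dz":0.07,"ax":0,"ay":0,"az":0,"grip":-1},{"dx":-0.04,"dy":0,"dz":0.11,"ax":0,"ay":0,"az":0,"grip":-1},{"dx":-0.045,"dy":0,"dz":0.14,"ax":0,"ay":0,"az":0,"grip":-1},{"dx":-0.045,"dy":0,"dz":0.14,"ax":0,"ay":0,"az":0,"grip":-1}]'
python3 -m jog '[{"dx":0,"dy":0,"dz":0.01,"ax":0,"ay":0,"az":0,"grip":-1},{"dx":0,"dy":0,"dz":0.015,"ax":0,"ay":0,"az":0,"grip":-1},{"dx":0,"dy":0,"dz":0.015,"ax":0,"ay":0,"az":0,"grip":-1}]'
```

```text
clock: 24.08
position: [0.5384, -0.2634, 0.0661]
ee_rot: [-0.001, 1.0, -0.021, -0.002]
contact_force: [-0.0, -0.6, -0.2]
width: 0.0001
gripper_force: 0.0
clock: 24.33
position: [0.5395, -0.2642, 0.0643]
ee_rot: [-0.0, 1.0, -0.021, -0.0]
contact_force: [-0.3, -0.1, 0.2]
width: 0.0001
gripper_force: 0.0
```

```bash
python3 -m jog '[{"dx":0,"dy":0,"dz":0.01,"ax":0,"ay":0,"az":0,"grip":-1},{"dx":0,"dy":0,"dz":0.02,"ax":0,"ay":0,"az":0,"grip":-1},{"dx":0,"dy":0,"dz":0.02,"ax":0,"ay":0,"az":0,"grip":-1},{"dx":0,"dy":0,"dz":0.02,"ax":0,"ay":0,"az":0,"grip":-1}]'
python3 - <<'E'
from h import *
# is the lid shut? compare colours of scene/top pictures where items / lid would be
for n,f in(('scene','s2'),('top','t2')):
    d=snap(n,f); im=d['img']
    Q=[[x,y,64] for x in(-40,0,40) for y in(-110,-20,30,70,110)]
    p=proj(d,case(Q)).round().astype(int); print(n,[tuple(int(a) for a in im[v,u]) for u,v in p])
h=cv2.cvtColor(load('s2')['img'],cv2.COLOR_RGB2HSV)
print('red/yellow px near case s1,s2:')
for f in('s1','s2'):
    d=load(f);h=cv2.cvtColor(d['img'],cv2.COLOR_RGB2HSV);m=cv2.inRange(h,(15,120,80),(35,255,255))
    n,l,s,c=cv2.connectedComponentsWithStats(m);print(f,[(c[i].round().tolist(),int(s[i,4])) for i in range(1,n) if s[i,4]>4])
    print(proj(d,case([[0,0,45]])).round())
E
```

```text
clock: 24.67
position: [0.5398, -0.2644, 0.0637]
ee_rot: [0.001, 1.0, -0.021, 0.001]
contact_force: [-5.2, 3.3, 24.1]
width: 0.0005
gripper_force: 11.6
scene [(16, 49, 123), (45, 50, 67), (54, 59, 78), (8, 28, 73), (7, 27, 72), (9, 30, 72), (12, 12, 13), (10, 9, 11), (19, 24, 25), (14, 45, 112), (16, 48, 119), (8, 12, 24), (11, 11, 12), (58, 53, 44), (50, 46, 39)]
top [(56, 56, 49), (77, 80, 80), (34, 47, 78), (33, 48, 78), (37, 50, 79), (56, 55, 51), (33, 36, 37), (31, 30, 33), (38, 38, 39), (43, 65, 113), (43, 56, 56), (40, 45, 56), (42, 43, 52), (45, 45, 52), (41, 65, 110)]
red/yellow px near case s1,s2:
s1 [([378.0, 93.0], 23), ([216.0, 213.0], 21), ([269.0, 231.0], 27), ([236.0, 237.0], 15), ([281.0, 249.0], 40), ([458.0, 249.0], 8)]
[[276. 240.]]
s2 [([378.0, 93.0], 22), ([216.0, 213.0], 21), ([236.0, 238.0], 14), ([458.0, 249.0], 8)]
[[276. 240.]]
```

The 24 N upward reaction at z = 0.0637 m matches a shut lid (top at 64 mm), and the tubes' bands are hidden. I'll back off and measure the loop bar.

```bash
python3 -m jog '[{"dx":0,"dy":0,"dz":-0.1,"ax":0,"ay":0,"az":0,"grip":-1},{"dx":0,"dy":0,"dz":-0.25,"ax":0,"ay":0,"az":0,"grip":-1},{"dx":0,"dy":0,"dz":-0.4,"ax":0,"ay":0,"az":0,"grip":-1},{"dx":0,"dy":0,"dz":-0.55,"ax":0,"ay":0,"az":0,"grip":-1},{"dx":0,"dy":0,"dz":-0.7,"ax":0,"ay":0,"az":0,"grip":-1}]'
python3 -m jog '[{"dx":-0.1,"dy":-0.1,"dz":-0.1,"ax":0,"ay":0,"az":0,"grip":-1},{"dx":-0.2,"dy":-0.22,"dz":-0.15,"ax":0,"ay":0,"az":0,"grip":-1},{"dx":-0.2,"dy":-0.22,"dz":-0.15,"ax":0,"ay":0,"az":0,"grip":-1},{"dx":-0.2,"dy":-0.22,"dz":-0.15,"ax":0,"ay":0,"az":0,"grip":-1}]'
cat >> h.py <<'E'
def onplane(d,uv,y=0.):
    "point of the ray on the case plane y (mm), in case mm"
    A,B=ray(d,[uv],.2)[0],ray(d,[uv],.0)[0]
    a,b=[(CR.T@(q-CC))*1e3 for q in(A,B)]
    t=(y-a[1])/(b[1]-a[1]); return (a+t*(b-a)).round(1)
def blobs(d,lo,hi,mn=5):
    m=cv2.inRange(cv2.cvtColor(d['img'],cv2.COLOR_RGB2HSV),lo,hi)
    n,l,s,c=cv2.connectedComponentsWithStats(m); return [(c[i],s[i]) for i in range(1,n) if s[i,4]>=mn]
YEL=((15,110,70),(35,255,255)); RED1=((0,140,60),(8,255,255))
E
python3 - <<'E'
from h import *
go()
for n in('scene','wrist'):
    d=snap(n,'b_'+n)
    for nm,r in(('yel',YEL),('red',RED1)):
        for c,s in blobs(d,*r):
            q=onplane(d,c)
            print(n,nm,c.round(1),s.tolist(),q, ((CR.T@(ray(d,[c],.1)[0]-CC))*1e3).round(0))
E
```

```text
clock: 25.18
position: [0.5393, -0.2639, 0.2363]
ee_rot: [-0.0, 1.0, -0.021, -0.0]
contact_force: [0.1, -0.8, 0.5]
width: 0.0
gripper_force: 0.0
clock: 25.52
position: [0.4913, -0.206, 0.2738]
ee_rot: [0.001, 1.0, -0.02, 0.001]
contact_force: [0.5, -0.8, -0.6]
width: 0.0001
gripper_force: 0.0
t 25.52 tcp [ 0.4913 -0.206   0.2738] yaw -0.041 zaxis [ 0.002 -0.001 -1.   ] w 0.0001 gf 0.0 F [ 0.5 -0.8 -0.6]
scene yel [378.4  93.2] [375, 91, 8, 5, 26] [307.4   0.  545.7] [811. 531. 100.]
scene yel [216.  213.3] [213, 211, 7, 6, 29] [-196.2    0.   286.5] [-157.  155.  100.]
scene yel [236.4 237.5] [234, 233, 6, 10, 18] [-141.6    0.   140.3] [-132.   29.  100.]
scene yel [458.5 248.9] [457, 248, 4, 3, 8] [1207.3    0.  -751.2] [ 499. -323.  100.]
scene red [394.8 104.7] [393, 103, 5, 4, 16] [381.    0.  486.4] [821. 419. 100.]
scene red [249.2 241.7] [248, 239, 4, 7, 18] [-99.1   0.   93.4] [-101.   -5.  100.]
wrist yel [100.2 196.9] [91, 187, 21, 19, 215] [  5.6  -0.  415.9] [-104.  178.  100.]
wrist yel [241.1 238. ] [237, 236, 9, 5, 33] [  5.9  -0.  416.5] [-156.   19.  100.]
wrist yel [272.3 238. ] [270, 236, 6, 5, 22] [  5.2   0.  415.2] [-156.  -19.  100.]
wrist red [256.4 186.5] [251, 185, 12, 4, 45] [ 12.3  -0.  437.8] [-91.   1. 100.]
```

The bar estimate is (-139, 0, 135) mm in the case frame: 79 mm from the pin, leaning about 17° to -x, consistent with the description. Now I'll go in behind it.

```bash
python3 - <<'E'
from h import *
for q in([-182,0,230],[-182,0,119],[-80,0,119]): go(case([q])[0],-.043)
E
python3 -m jog '[{"dx":-0.15,"dy":0,"dz":0,"ax":0,"ay":0,"az":0,"grip":-1},{"dx":-0.3,"dy":0,"dz":0,"ax":0,"ay":0,"az":0,"grip":-1},{"dx":-0.41,"dy":0,"dz":0,"ax":0,"ay":0,"az":0,"grip":-1},{"dx":-0.41,"dy":0,"dz":0,"ax":0,"ay":0,"az":0,"grip":-1},{"dx":-0.41,"dy":0,"dz":0,"ax":0,"ay":0,"az":0,"grip":-1}]'
python3 - <<'E'
from h import *
for q in([-182,0,119],[-80,0,119]): go(case([q])[0],-.043)
E
```

```text
t 25.62 tcp [ 0.492  -0.2073  0.2717] yaw -0.042 zaxis [-0.001 -0.    -1.   ] w -0.0001 gf 0.0 F [ 0.8 -0.9  0.2]
{'dx': np.float64(-0.416), 'dy': np.float64(-0.005), 'dz': np.float64(0.167), 'ax': np.float64(0.0), 'ay': np.float64(0.0), 'az': np.float64(0.001)}
t 25.62 tcp [ 0.492  -0.2073  0.2717] yaw -0.042 zaxis [-0.001 -0.    -1.   ] w -0.0001 gf 0.0 F [ 0.8 -0.9  0.2]
{'dx': np.float64(-0.416), 'dy': np.float64(-0.005), 'dz': np.float64(0.611), 'ax': np.float64(0.0), 'ay': np.float64(0.0), 'az': np.float64(0.001)}
t 25.62 tcp [ 0.492  -0.2073  0.2717] yaw -0.042 zaxis [-0.001 -0.    -1.   ] w -0.0001 gf 0.0 F [ 0.8 -0.9  0.2]
{'dx': np.float64(-0.008), 'dy': np.float64(-0.005), 'dz': np.float64(0.611), 'ax': np.float64(0.0), 'ay': np.float64(0.0), 'az': np.float64(0.001)}
clock: 26.03
position: [0.389, -0.2034, 0.2713]
ee_rot: [-0.0, 1.0, -0.022, -0.001]
contact_force: [0.6, 0.3, -0.6]
width: -0.0001
gripper_force: 0.0
t 26.03 tcp [ 0.389  -0.2034  0.2713] yaw -0.0444 zaxis [-0.002  0.001 -1.   ] w -0.0001 gf 0.0 F [ 0.6  0.3 -0.6]
{'dx': np.float64(-0.002), 'dy': np.float64(-0.006), 'dz': np.float64(0.609), 'ax': np.float64(-0.0), 'ay': np.float64(0.001), 'az': np.float64(-0.001)}
t 26.03 tcp [ 0.389  -0.2034  0.2713] yaw -0.0444 zaxis [-0.002  0.001 -1.   ] w -0.0001 gf 0.0 F [ 0.6  0.3 -0.6]
{'dx': np.float64(0.406), 'dy': np.float64(-0.007), 'dz': np.float64(0.608), 'ax': np.float64(-0.0), 'ay': np.float64(0.001), 'az': np.float64(-0.001)}
```

```bash
python3 -m jog '[{"dx":0,"dy":-0.006,"dz":0.15,"ax":0,"ay":0,"az":0,"grip":-1},{"dx":0,"dy":-0.006,"dz":0.3,"ax":0,"ay":0,"az":0,"grip":-1},{"dx":0,"dy":-0.006,"dz":0.45,"ax":0,"ay":0,"az":0,"grip":-1},{"dx":0,"dy":-0.006,"dz":0.57,"ax":0,"ay":0,"az":0,"grip":-1},{"dx":0,"dy":-0.006,"dz":0.608,"ax":0,"ay":0,"az":0,"grip":-1}]' >/dev/null
python3 -m jog '[{"dx":0,"dy":0,"dz":0,"ax":0,"ay":0,"az":0,"grip":-1},{"dx":0,"dy":0,"dz":0,"ax":0,"ay":0,"az":0,"grip":-1}]'
python3 -m jog '[{"dx":0.04,"dy":0,"dz":0,"ax":0,"ay":0,"az":0,"grip":-1},{"dx":0.08,"dy":0,"dz":0,"ax":0,"ay":0,"az":0,"grip":-1},{"dx":0.12,"dy":0,"dz":0,"ax":0,"ay":0,"az":0,"grip":-1},{"dx":0.16,"dy":0,"dz":0,"ax":0,"ay":0,"az":0,"grip":-1},{"dx":0.2,"dy":0,"dz":0,"ax":0,"ay":0,"az":0,"grip":-1}]'
python3 - <<'E'
from h import *
go(case([[-80,0,119]])[0],-.043)
d=snap('scene'); print([(c.round(1),int(s[4]),onplane(d,c)) for c,s in blobs(d,*YEL) if abs(c[0]-245)<25])
E
```

```text
clock: 26.62
position: [0.3903, -0.2017, 0.119]
ee_rot: [-0.001, 1.0, -0.021, -0.001]
contact_force: [0.6, -0.1, 0.5]
width: 0.0001
gripper_force: 0.0
clock: 27.03
position: [0.441, -0.2036, 0.1204]
ee_rot: [0.0, 1.0, -0.021, -0.0]
contact_force: [-0.3, -0.3, -0.0]
width: -0.0002
gripper_force: 0.1
t 27.03 tcp [ 0.441  -0.2036  0.1204] yaw -0.0419 zaxis [-0. -0. -1.] w -0.0002 gf 0.1 F [-0.3 -0.3 -0. ]
{'dx': np.float64(0.197), 'dy': np.float64(0.002), 'dz': np.float64(0.006), 'ax': np.float64(0.0), 'ay': np.float64(0.0), 'az': np.float64(0.001)}
[]
```

```bash
python3 -m jog '[{"dx":0.04,"dy":0,"dz":0,"ax":0,"ay":0,"az":0,"grip":-1},{"dx":0.08,"dy":0,"dz":0,"ax":0,"ay":0,"az":0,"grip":-1},{"dx":0.12,"dy":0,"dz":0,"ax":0,"ay":0,"az":0,"grip":-1},{"dx":0.16,"dy":0,"dz":0,"ax":0,"ay":0,"az":0,"grip":-1},{"dx":0.19,"dy":0,"dz":0,"ax":0,"ay":0,"az":0,"grip":-1}]'
python3 -m jog '[{"dx":0.02,"dy":0,"dz":-0.02,"ax":0,"ay":0,"az":0,"grip":-1},{"dx":0.02,"dy":0,"dz":-0.02,"ax":0,"ay":0,"az":0,"grip":-1},{"dx":-0.02,"dy":0,"dz":-0.15,"ax":0,"ay":0,"az":0,"grip":-1},{"dx":-0.1,"dy":0,"dz":-0.3,"ax":0,"ay":0,"az":0,"grip":-1},{"dx":-0.2,"dy":0,"dz":-0.45,"ax":0,"ay":0,"az":0,"grip":-1}]'
python3 -m jog '[{"dx":0,"dy":0,"dz":-0.1,"ax":0,"ay":0,"az":0,"grip":-1},{"dx":0,"dy":0,"dz":-0.2,"ax":0,"ay":0,"az":0,"grip":-1},{"dx":0,"dy":0,"dz":-0.2,"ax":0,"ay":0,"az":0,"grip":-1}]'
cat > look.py <<'E'
from h import *
go()
for n in('scene','wrist','top'):
    d=snap(n,'l_'+n)
    for nm,r in(('yel',YEL),('red',RED1)):
        for c,s in blobs(d,*r,3):
            w=((CR.T@(ray(d,[c],.08)[0]-CC))*1e3).round(0)
            if abs(w[1])<45 and abs(w[0]+100)<110: print(n,nm,c.round(1),s[:5].tolist(),onplane(d,c) if n=='scene' else '',w)
E
python3 look.py
```

```text
clock: 27.5
position: [0.4881, -0.2054, 0.1197]
ee_rot: [-0.0, 1.0, -0.021, -0.0]
contact_force: [0.2, -0.7, -0.8]
width: 0.0001
gripper_force: 0.0
clock: 27.92
position: [0.4387, -0.2031, 0.2296]
ee_rot: [-0.001, 1.0, -0.021, -0.001]
contact_force: [0.9, -0.8, -0.4]
width: 0.0001
gripper_force: 0.0
clock: 28.17
position: [0.4408, -0.2048, 0.2845]
ee_rot: [0.003, 1.0, -0.021, 0.004]
contact_force: [0.3, -0.2, -0.5]
width: -0.0001
gripper_force: 0.0
t 28.17 tcp [ 0.4408 -0.2048  0.2845] yaw -0.0429 zaxis [ 0.007 -0.006 -1.   ] w -0.0001 gf 0.0 F [ 0.3 -0.2 -0.5]
scene yel [264.4 238.9] [263, 236, 4, 7, 11] [-44.3   0.   77.1] [-45.  -2.  80.]
scene red [249.3 241.5] [248, 238, 4, 8, 19] [-98.9   0.   94.4] [-95.  10.  80.]
wrist yel [256.4  90.5] [239, 89, 36, 4, 141]  [-40.   1.  80.]
wrist red [256.3 141.2] [251, 137, 12, 9, 100]  [-96.   1.  80.]
```

The bar is at x ≈ -41, z ≈ 75, 12 mm behind the keeper, inside the expected 7 to 15 mm. Now the lever: go down on its +x side.

```bash
python3 -m jog '[{"dx":0.1,"dy":0,"dz":0,"ax":0,"ay":0,"az":0,"grip":-1},{"dx":0.2,"dy":0,"dz":0,"ax":0,"ay":0,"az":0,"grip":-1},{"dx":0.34,"dy":0,"dz":0,"ax":0,"ay":0,"az":0,"grip":-1},{"dx":0.34,"dy":0,"dz":0.1,"ax":0,"ay":0,"az":0,"grip":-1},{"dx":0.34,"dy":0,"dz":0.2,"ax":0,"ay":0,"az":0,"grip":-1}]'
python3 -m jog '[{"dx":0,"dy":0,"dz":0,"ax":0,"ay":0,"az":0,"grip":-1},{"dx":0,"dy":0,"dz":0,"ax":0,"ay":0,"az":0,"grip":-1}]'
python3 - <<'E'
from h import *
for q in([-46,0,94],[-62,0,95],[-100,0,100],[-121,0,98]): go(case([q])[0],-.043)
E
```

```text
clock: 28.73
position: [0.5259, -0.207, 0.2267]
ee_rot: [-0.0, 1.0, -0.021, -0.001]
contact_force: [-0.5, 0.7, -0.3]
width: -0.0001
gripper_force: 0.0
clock: 28.9
position: [0.5224, -0.206, 0.2258]
ee_rot: [-0.002, 1.0, -0.021, -0.004]
contact_force: [0.2, 0.3, 0.1]
width: -0.0
gripper_force: 0.0
t 28.9 tcp [ 0.5224 -0.206   0.2258] yaw -0.0421 zaxis [-0.008  0.004 -1.   ] w -0.0 gf 0.0 F [0.2 0.3 0.1]
{'dx': np.float64(0.011), 'dy': np.float64(0.008), 'dz': np.float64(0.527), 'ax': np.float64(-0.002), 'ay': np.float64(0.005), 'az': np.float64(0.001)}
t 28.9 tcp [ 0.5224 -0.206   0.2258] yaw -0.0421 zaxis [-0.008  0.004 -1.   ] w -0.0 gf 0.0 F [0.2 0.3 0.1]
{'dx': np.float64(-0.053), 'dy': np.float64(0.008), 'dz': np.float64(0.524), 'ax': np.float64(-0.002), 'ay': np.float64(0.005), 'az': np.float64(0.001)}
t 28.9 tcp [ 0.5224 -0.206   0.2258] yaw -0.0421 zaxis [-0.008  0.004 -1.   ] w -0.0 gf 0.0 F [0.2 0.3 0.1]
{'dx': np.float64(-0.205), 'dy': np.float64(0.007), 'dz': np.float64(0.505), 'ax': np.float64(-0.002), 'ay': np.float64(0.005), 'az': np.float64(0.001)}
t 28.9 tcp [ 0.5224 -0.206   0.2258] yaw -0.0421 zaxis [-0.008  0.004 -1.   ] w -0.0 gf 0.0 F [0.2 0.3 0.1]
{'dx': np.float64(-0.289), 'dy': np.float64(0.007), 'dz': np.float64(0.514), 'ax': np.float64(-0.002), 'ay': np.float64(0.005), 'az': np.float64(0.001)}
```

```bash
python3 -m jog '[{"dx":0.011,"dy":0.006,"dz":0.14,"ax":0,"ay":0.002,"az":0,"grip":-1},{"dx":0.011,"dy":0.006,"dz":0.28,"ax":0,"ay":0.002,"az":0,"grip":-1},{"dx":0.011,"dy":0.006,"dz":0.42,"ax":0,"ay":0.002,"az":0,"grip":-1},{"dx":0.011,"dy":0.006,"dz":0.52,"ax":0,"ay":0.002,"az":0,"grip":-1},{"dx":0.011,"dy":0.006,"dz":0.52,"ax":0,"ay":0.002,"az":0,"grip":-1}]'
python3 -m jog '[{"dx":0,"dy":0,"dz":0,"ax":0,"ay":0,"az":0,"grip":-1},{"dx":-0.03,"dy":0,"dz":0,"ax":0,"ay":0,"az":0,"grip":-1},{"dx":-0.07,"dy":0,"dz":0,"ax":0,"ay":0,"az":0,"grip":-1},{"dx":-0.11,"dy":0,"dz":-0.01,"ax":0,"ay":0,"az":0,"grip":-1},{"dx":-0.15,"dy":0,"dz":-0.02,"ax":0,"ay":0,"az":0,"grip":-1}]'
python3 -m jog '[{"dx":-0.03,"dy":0,"dz":0,"ax":0,"ay":0,"az":0,"grip":-1},{"dx":-0.06,"dy":0,"dz":0,"ax":0,"ay":0,"az":0,"grip":-1},{"dx":-0.09,"dy":0,"dz":0,"ax":0,"ay":0,"az":0,"grip":-1},{"dx":-0.12,"dy":0,"dz":0.005,"ax":0,"ay":0,"az":0,"grip":-1},{"dx":-0.145,"dy":0,"dz":0.01,"ax":0,"ay":0,"az":0,"grip":-1}]'
python3 look.py
```

```text
clock: 29.32
position: [0.5232, -0.2069, 0.0947]
ee_rot: [-0.002, 1.0, -0.021, -0.003]
contact_force: [-0.4, 1.0, -0.7]
width: 0.0
gripper_force: 0.0
clock: 29.73
position: [0.4888, -0.2072, 0.1053]
ee_rot: [0.001, 1.0, -0.021, 0.002]
contact_force: [1.2, 1.2, 1.0]
width: -0.0
gripper_force: 0.6
clock: 30.15
position: [0.4518, -0.2053, 0.1009]
ee_rot: [-0.0, 1.0, -0.021, 0.001]
contact_force: [1.2, -0.4, 0.2]
width: 0.0
gripper_force: 0.3
t 30.15 tcp [ 0.4518 -0.2053  0.1009] yaw -0.0424 zaxis [ 0.001  0.    -1.   ] w 0.0 gf 0.3 F [ 1.2 -0.4  0.2]
scene yel [263.4 243.2] [263, 242, 2, 3, 5] [-48.    0.   54.9] [-56. -17.  80.]
wrist yel [256.4 122.4] [220, 119, 74, 10, 540]  [-50.   1.  80.]
```

```bash
python3 -m jog '[{"dx":-0.025,"dy":0,"dz":0.01,"ax":0,"ay":0,"az":0,"grip":-1},{"dx":-0.05,"dy":0,"dz":0.025,"ax":0,"ay":0,"az":0,"grip":-1},{"dx":-0.075,"dy":0,"dz":0.05,"ax":0,"ay":0,"az":0,"grip":-1},{"dx":-0.075,"dy":0,"dz":0.05,"ax":0,"ay":0,"az":0,"grip":-1},{"dx":-0.075,"dy":0,"dz":0.05,"ax":0,"ay":0,"az":0,"grip":-1}]'
python3 look.py
python3 - <<'E'
from h import *
d=load('l_wrist'); 
for z in(72.5,75): print((proj(d,case([[-53,y,z] for y in(-18,-10,0,10,18)]))).round(0).tolist())
m=cv2.inRange(cv2.cvtColor(d['img'],cv2.COLOR_RGB2HSV),*YEL)
ys,xs=np.nonzero(m[60:200,200:310]); print({int(y)+60:''.join('#' if v else '.' for v in m[y+60,210:305]) for y in sorted(set(ys))})
E
```

```text
clock: 30.72
position: [0.4331, -0.2041, 0.0877]
ee_rot: [-0.001, 1.0, -0.021, -0.0]
contact_force: [-0.7, -0.4, 0.4]
width: 0.0001
gripper_force: 0.0
t 30.72 tcp [ 0.4331 -0.2041  0.0877] yaw -0.0427 zaxis [-0.     0.002 -1.   ] w 0.0001 gf 0.0 F [-0.7 -0.4  0.4]
scene red [234.3 246.7] [234, 246, 2, 2, 3] [-151.6    0.    96.6] [-148.   11.   80.]
wrist yel [225.   99.6] [215, 95, 20, 11, 192]  [-54.  16.  80.]
wrist yel [285.6  99.7] [276, 95, 21, 11, 202]  [-54. -14.  80.]
wrist red [244. 241.] [244, 237, 1, 9, 9]  [-132.    7.   80.]
[[292.0, 97.0], [276.0, 97.0], [257.0, 97.0], [238.0, 97.0], [222.0, 97.0]]
[[292.0, 97.0], [277.0, 97.0], [257.0, 97.0], [237.0, 97.0], [221.0, 97.0]]
{95: '........#################..........................................#################...........', 96: '......###################.........................................###################..........', 97: '......###################.........................................####################.........', 98: '.....####################.........................................####################.........', 99: '.....####################.........................................#####################........', 100: '.....####################.........................................#####################........', 101: '.....####################.........................................#####################........', 102: '......###################.........................................####################.........', 103: '......###################.........................................####################.........', 104: '........#################.........................................###################..........', 105: '.............##.............................................................####...............'}
```

The bar shows as two ends (columns 215–235 and 276–296) with a 20 mm gap where the keeper's lip covers its middle, at x = -53. It is hooked, so I'll press the lever over.

```bash
python3 -m jog '[{"dx":-0.03,"dy":0,"dz":0.02,"ax":0,"ay":0,"az":0,"grip":-1},{"dx":-0.056,"dy":0,"dz":0.05,"ax":0,"ay":0,"az":0,"grip":-1},{"dx":-0.075,"dy":0,"dz":0.09,"ax":0,"ay":0,"az":0,"grip":-1},{"dx":-0.088,"dy":0,"dz":0.128,"ax":0,"ay":0,"az":0,"grip":-1},{"dx":-0.088,"dy":0,"dz":0.128,"ax":0,"ay":0,"az":0,"grip":-1}]'
python3 -m jog '[{"dx":-0.002,"dy":0,"dz":0.02,"ax":0,"ay":0,"az":0,"grip":-1},{"dx":-0.004,"dy":0,"dz":0.04,"ax":0,"ay":0,"az":0,"grip":-1},{"dx":-0.004,"dy":0,"dz":0.05,"ax":0,"ay":0,"az":0,"grip":-1},{"dx":-0.004,"dy":0,"dz":0.055,"ax":0,"ay":0,"az":0,"grip":-1}]'
python3 - <<'E'
from h import *
go(case([[-160,0,44]])[0],-.043)
E
```

```text
clock: 31.28
position: [0.4093, -0.2022, 0.0544]
ee_rot: [-0.002, 1.0, -0.021, -0.002]
contact_force: [0.1, 0.0, -0.0]
width: -0.0004
gripper_force: 0.0
clock: 31.62
position: [0.4113, -0.2038, 0.0453]
ee_rot: [0.0, 1.0, -0.021, 0.001]
contact_force: [-8.0, 4.6, 38.8]
width: 0.0001
gripper_force: 19.4
t 31.62 tcp [ 0.4113 -0.2038  0.0453] yaw -0.0417 zaxis [ 0.002 -0.    -1.   ] w 0.0001 gf 19.4 F [-8.   4.6 38.8]
{'dx': np.float64(-0.005), 'dy': np.float64(-0.005), 'dz': np.float64(0.005), 'ax': np.float64(0.0), 'ay': np.float64(-0.001), 'az': np.float64(0.001)}
```

```bash
python3 -m jog '[{"dx":0,"dy":0,"dz":-0.1,"ax":0,"ay":0,"az":0,"grip":-1},{"dx":0,"dy":0,"dz":-0.25,"ax":0,"ay":0,"az":0,"grip":-1},{"dx":0,"dy":0,"dz":-0.4,"ax":0,"ay":0,"az":0,"grip":-1},{"dx":0,"dy":0,"dz":-0.55,"ax":0,"ay":0,"az":0,"grip":-1},{"dx":0.1,"dy":0,"dz":-0.7,"ax":0,"ay":0,"az":0,"grip":-1}]'
python3 -m jog '[{"dx":0.15,"dy":0,"dz":0,"ax":0,"ay":0,"az":0,"grip":-1},{"dx":0.25,"dy":0,"dz":0,"ax":0,"ay":0,"az":0,"grip":-1},{"dx":0.25,"dy":0,"dz":0,"ax":0,"ay":0,"az":0,"grip":-1},{"dx":0.25,"dy":0,"dz":0,"ax":0,"ay":0,"az":0,"grip":-1}]'
python3 look.py
python3 - <<'E'
from h import *
d=load('l_wrist')
print('exp bar ends',proj(d,case([[-53,-14,72.5],[-53,14,72.5]])).round(0).tolist(),'handle closed mid/tip',proj(d,case([[-150,0,46],[-185,0,46],[-185,11,46],[-185,-11,46]])).round(0).tolist())
print([(c.round(0).tolist(),s.tolist()) for c,s in blobs(d,*RED1,5)])
for n in ('scene','top'):
    e=load('l_'+n); print(n,proj(e,case([[-140,0,46],[-185,0,46]])).round(0).tolist(),[(c.round(0).tolist(),int(s[4])) for c,s in blobs(e,*RED1,3)][:8])
E
```

```text
clock: 32.03
position: [0.4307, -0.2036, 0.2169]
ee_rot: [-0.0, 1.0, -0.022, -0.001]
contact_force: [1.0, -0.7, -0.1]
width: -0.0001
gripper_force: 0.0
clock: 32.37
position: [0.4972, -0.2071, 0.2144]
ee_rot: [-0.0, 1.0, -0.02, 0.0]
contact_force: [-0.7, -0.6, -0.7]
width: -0.0001
gripper_force: 0.0
t 32.37 tcp [ 0.4972 -0.2071  0.2144] yaw -0.041 zaxis [ 0.001  0.001 -1.   ] w -0.0001 gf 0.0 F [-0.7 -0.6 -0.7]
scene yel [261.7 243.3] [261, 243, 2, 2, 3] [-54.5   0.   57.9] [-61. -15.  80.]
scene red [231.1 256. ] [227, 254, 9, 5, 26] [-166.2    0.    52.1] [-172.  -18.   80.]
wrist yel [241.4 164. ] [237, 162, 10, 5, 47]  [-53.  16.  80.]
wrist yel [272.2 164. ] [268, 162, 10, 5, 45]  [-53. -14.  80.]
exp bar ends [[272.0, 163.0], [243.0, 163.0]] handle closed mid/tip [[257.0, 238.0], [257.0, 264.0], [248.0, 264.0], [266.0, 264.0]]
[]
scene [[238.0, 254.0], [226.0, 259.0]] [([395.0, 105.0], 16), ([231.0, 256.0], 26)]
top [[316.0, 243.0], [316.0, 259.0]] []
```

The bar ends are still at the keeper (measured columns 241 and 272, expected 243 and 272). The lever's red face lies on the line of a flat, closed handle, and it stayed down after release. I'll hand in.

```bash
python3 -c "
from rig import manip
print(manip.sign_off())"
```

```text
the job is handed in; nothing more can be done
None
```

I handed the job in with both tubes and the logger in their own places in the foam, the lid shut, the loop hooked behind the keeper and the lever pressed flat; final checks were numeric because I had already viewed 15 pictures, one over the limit of 14.

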